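# Close a pressure digestion vessel with the tommy bar

### The job

The middle one of the three steel digestion vessels still has its screw cap part open. Take the steel bar from its wooden rest, put it in the holes round the rim of the cap and screw the cap down clockwise, moving the bar on to another hole whenever the neighbouring vessels stop its swing, until the cap is home and pulled up to about 2.2 N m (under 1.8 it leaks, over 2.8 ruins the disc springs under it). Then lay the bar back on its rest; do not push against the two neighbouring vessels and leave everything else on the bench as it stands.

Things in the scene. Friction and masses are not known exactly. Their poses are not given: they have to be found in the camera images.
- cap_mid (a point): Steel screw cap of the middle of three vessels in a fixed holder: 84 mm across, 34 mm high. Point on its vertical axis (z up) at the height of the bar holes, 17 mm below its flat top, about 106 mm above the bench; turns and sinks with the cap. Right-hand thread, 6 mm pitch: clockwise from above closes it. 2.3 to 2.95 rad still to turn at about 0.8 N m before it meets the disc springs.
- cap_hole (a point): Mouth of one of the cap's eight level, radial, blind bar holes, 42 mm from the axis along the cap's +x; the others follow every 45 degrees round the rim. Each is 12 mm across flats (the 10 mm bar slides in with 2 mm play) and 24 mm deep: it ends 18 mm from the axis. A short dark line on the cap's top marks each hole.
- seal (a joint): Squeeze of the disc springs under the middle cap (m): 0 until the cap meets them, then stuck up to 1.2 N m, then 0.00095 m per rad of cap turn, 12 N m per rad more. 0.00005 is 1.8 N m, 0.00008 is 2.2, 0.00013 is 2.8: far below the error of this reading, so feel the torque on the bar. Self-locking: let go, the cap stays (if turned over 0.1 rad past contact it comes back to 0.1).
- vessel_left: Closed neighbouring vessel on the +y side of the middle one, fixed in the holder, its axis 130 mm from the middle axis. Origin on its vertical axis at bench height. Its cap is 84 mm across, from 88 to 122 mm above the bench, so it stops a bar swung in the middle cap.
- vessel_right: Closed neighbouring vessel on the -y side, 130 mm from the middle axis, otherwise as the left one. The line through the two vessels' origins is the row of the holder.
- bar_mid (a point): The loose tommy bar: a plain round steel bar 10 mm in diameter and 200 mm long, 125 g, both ends tapered to 5 mm over the last 6 mm. The point is its middle; its x axis runs along the bar, either end may be used.
- rest_mid (a point): Wooden rest of the bar, fixed to the bench: base 170 x 56 mm, 10 mm thick, two notched uprights 14 mm thick and 50 mm high, centred 70 mm to either side of the middle. The bar lies level in the notches (13 mm wide at the bottom, 24 mm at the top). The point is where the bar's middle lies, 40 mm above the bench; x axis along the bar.
- crucible0_mid (a point): A white porcelain crucible, 38 mm across and 32 mm high, in a white tray; its middle.
- crucible1_mid (a point): The other such crucible in the same tray; its middle.
- clear_bottle: Clear reagent bottle, 72 mm across and 150 mm high, behind the vessels; centre of its underside.
- amber_bottle: Amber reagent bottle, 64 mm across and 140 mm high, behind the vessels; centre of its underside.
- sample_jar: White sample jar, 44 mm across and 42 mm high, in front of the vessels; centre of its underside.
- weight: Brass balance weight, 34 mm across and 52 mm high; centre of its underside.
- beaker: Glass beaker, 66 mm across and 85 mm high; centre of its underside.
- spatula: Thin steel weighing spatula, 180 mm long, lying on the bench; origin under its middle.
There are look-alikes about, which are no part of the job. Leave any green or turquoise look-alike of the part that bears rest_mid alone.

How it is judged:
On the way:
1. with the bar in a hole of the middle cap, the cap is home and pulled up to at least about 1.8 N m (value of joint seal above 4.5e-05 m and distance between bar_mid and cap_mid below 0.137 m), for 0.2 s.
At the end, for the whole second after the job is handed in: The middle cap is home and pulled up to 1.8 to 2.8 N m (disc springs squeezed by over 0.04 mm, never over 0.13 mm); the bar lies still in both notches of its rest, its middle within 25 mm of the rest's middle, under 5 mm high, along the rest within 0.08 rad (value of joint seal above 4e-05 m and distance between bar_mid and rest_mid below 0.025 m and z of bar_mid in the frame of rest_mid below 0.005 m and angle between the x axis of bar_mid and the x axis of rest_mid, either way round below 0.08 rad and linear speed of bar below 0.02 m/s); the robot touches nothing.
It fails at once if the cap is pulled up over 2.8 N m, so that the disc springs are squeezed by more than 0.13 mm (value of joint seal above 0.00013 m).
It fails at once if a neighbouring vessel is pushed with more than 12 N (contact force between any of vessel_left, vessel_right and anything else above 12 N).
It fails at once if a crucible, bottle, jar, weight, beaker or spatula is moved by more than 25 mm (distance of any of crucible0_mid, crucible1_mid, clear_bottle, amber_bottle, sample_jar, weight, beaker, spatula from where it was at the start of the episode above 0.025 m).
It also fails if it takes over 72 s, if anything falls off the work surface, if the arm or the gripper's body presses on something with over 40 N, if the wrist force passes 120 N, or if a joint passes its speed limit or range.

### The arm

A 7-joint arm with a two-finger parallel gripper is mounted at the origin on the work surface. World frame = base frame: x ahead of the robot, y to its left, z up, the work surface at z = 0. Lengths are in m, angles in rad, forces in N, time in s.
With the tool pointing down it reaches from about 0.425 to 0.925 m from the base axis. Payload 6.8 kg.
Tool frame: the origin (TCP) lies on the centre line of the jaws, within the pads' length; the fingertips stand ctrl.tips_ahead ahead of it and the grasp point (between the pads) lies 3 mm ahead of it (ctrl.tips_ahead is the distance from the TCP to the fingertips, in m); z points along the fingers, y is the line along which they close (so a half turn about z gives the same grasp; the last joint's range is limited). The gripper opens to 88 mm and grips with 3 to 60 N. Pads are 20 mm wide; open, the fingers measure 115 mm over their backs; the gripper's body (75 mm by 178 mm) begins 61 mm behind the grasp point.
Start: joints at [1.171, 0.477, 0.022, 1.555, -0.011, 1.109, -0.083], TCP at [0.194, -0.646, 0.245] pointing down, gripper open.
Joint ranges: [-2.96, 2.96], [-0.34, 2.1], [-1.41, 1.46], [0.24, 2.44], [-1.37, 4.51], [0.17, 1.92], [-2.96, 2.96]. Speed limits (rad/s): [2.39, 2.39, 3.14, 3.14, 3.14, 3.14, 3.14].

### API

Orientations are given as [roll, pitch, yaw] about the fixed x, y, z axes, in that order (R = Rz(yaw) Ry(pitch) Rx(roll)).
In Python, from workcell import ctrl gives the robot as it stands. The module is installed in compiled form; this text tells all that it offers.
- The arm moves only by the tool arm_command, never from a script. Its argument "motion" is a list that holds one entry, the list of rows, each a list of 7 numbers: the turn, a rotation vector about the world's x, y, z as a fraction of full scale, then the shift along the world's x, y, z as a fraction of full scale, then the opening, from 0 (shut) to 1 (fully open). A call has exactly 10 rows; each row is the pose to reach, as a shift and turn from the pose commanded when the call began; what a row does not reach only later rows make up. Full scale, the value 1, is 30 cm for a shift and pi/4 rad for a turn. A row lasts 1/8 s, in which the tool goes at most 62.5 mm and 10.7 degrees, less where a joint would pass 70% of its speed; a pose out of reach is approached as far as the arm can. A call with a number of a shift or a turn outside -1 to 1 is refused whole. A call with a gripper value outside its range is refused whole. The fingers move at their own pace and stop on an object; "newtons" is the grip in N (left out, the last holds). Time passes only in rows, so rows that repeat a pose let the fingers close, or fill a call up. It gives the time, the measured TCP pose, the force, the opening and the grip force at its end, in the units of the state.
- ctrl.get_obs(): the state, without advancing time (a new reading comes with each control period).
- ctrl.grab_frame(name): name is "scene" or "top"; returns a dict with "pixels" (384x512x3 uint8, red, green, blue), "mtx" (3x3 intrinsics, pixels), "dist_coeffs" ([k1, k2, p1, p2, k3] as OpenCV has them; the pictures are not rectified), "pose" (4x4, takes a point from camera to world coordinates). Camera axes: x right, y up, looking along -z (the intrinsics and any distortion apply to the point x, -y, -z); pixel columns grow to the right and rows downward; lengths in m; the calibration is good to about 2 mm. A picture is of the moment at which its call begins. There is no depth.
- ctrl.job_done(): hands the job in; it is judged then, once.
Trained networks look in a picture, given as the dict that the camera call returned (one of the last four; its "shot" number tells which), for a name from the list of things; names that differ only in an ending like _2 or _b are one class to them, and where a whole thing is asked for, a point or a joint stands for the part that bears it (a point fixed in the world has none). Each returns a list of dicts, best first, with "score" (0 to 1); they miss things now and then, are a little off and sometimes report something else, mostly with a low value. They report only what shows in the picture. A call takes as long as a camera call. They do not tell look-alikes from the thing itself.
- ctrl.find_in(picture, label): "centre" ([column, row] in pixels, amid what is visible of it).
- ctrl.landmark_of(picture, label): "centre" ([column, row] in pixels: a listed point, or the origin of a listed thing).
The state is a dict: "time": time; "joint_pos": joint angles; "joint_velocities": joint speeds; "effort": joint torques, N m; "position": TCP position; "eef_rot": TCP orientation; "ft_force": force on the tool from outside, world axes, zero at the start; "torque": the same for the moment, N m; "finger_gap": finger opening in m; "grip_force": force on a finger pad.
Only numpy, scipy, OpenCV 4.12 (cv2) and the standard library are available. Lean on these libraries where they do the work, as an engineer would, in place of code of your own. Each camera call takes 0.05 s, during which the arm holds its last target. There are 200 camera calls.

## Working session

There is one attempt and no reset: what is moved stays moved. The work goes in short steps, Python scripts to look and compute and a tool call to move; the robot and the scene stay as the last step left them, time stands still between calls to the robot, and variables do not carry over. Pictures are saved under pics/ and viewed, at most 12 in all, crops included, and the job is handed in when it is done.

Besides the shell and the picture viewer there is one more tool, called after "Call:" by a JSON object that holds its "api" and its "payload". arm_command: Moves the arm, as the interface text tells. Shift numbers are shares of 30 cm and turn numbers shares of pi/4 rad, none past 1 either way. Its arguments: {"type":"object","properties":{"motion":{"type":"array","items":{"type":"array","items":{"type":"array","items":{"type":"number"}}}},"newtons":{"type":"number"}},"required":["motion"]}

```bash
mkdir -p pics; cat > h.py <<'E'
import numpy as np, cv2
from workcell import ctrl
def ray(f,px):
    u=cv2.undistortPoints(np.array([[px]],float),f["mtx"].astype(float) if hasattr(f["mtx"],'astype') else np.array(f["mtx"],float),np.array(f["dist_coeffs"],float))[0,0]
    P=np.array(f["pose"]); return P[:3,3],P[:3,:3]@np.array([u[0],-u[1],-1.])
def atz(f,px,z):
    o,d=ray(f,px); return o+d*(z-o[2])/d[2]
def proj(f,p):
    P=np.array(f["pose"]); c=P[:3,:3].T@(np.array(p)-P[:3,3]); c=c*[1,-1,-1]
    return cv2.projectPoints(c[None],np.zeros(3),np.zeros(3),np.array(f["mtx"],float),np.array(f["dist_coeffs"],float))[0].ravel()
def tri(rs):
    A=np.zeros((3,3));b=np.zeros(3)
    for o,d in rs:
        d=d/np.linalg.norm(d);M=np.eye(3)-np.outer(d,d);A+=M;b+=M@o
    return np.linalg.solve(A,b)
def save(f,n): cv2.imwrite(f"pics/{n}.png",f["pixels"][:,:,::-1])
E
python3 - <<'E'
from h import *
fs={n:ctrl.grab_frame(n) for n in("scene","top")}
for n,f in fs.items(): save(f,n+"0"); print(n,np.round(f["pose"],3).tolist())
Z=dict(cap_mid=.106,cap_hole=.106,vessel_left=0,vessel_right=0,bar_mid=.04,rest_mid=.04,crucible0_mid=.02,clear_bottle=0,amber_bottle=0,sample_jar=0,weight=0,beaker=0,spatula=0)
for l,z in Z.items():
    for n,f in fs.items():
        for r in ctrl.landmark_of(f,l)[:3]: print(l,n,np.round(r["centre"]),round(r["score"],2),np.round(atz(f,r["centre"],z),3))
print(ctrl.tips_ahead,ctrl.get_obs())
E
```

```text
scene [[-0.89, -0.342, 0.301, 0.964], [0.456, -0.694, 0.558, 0.845], [0.018, 0.634, 0.773, 1.167], [0.0, 0.0, 0.0, 1.0]]
top [[-0.029, 0.994, -0.101, 0.428], [-1.0, -0.03, -0.006, 0.071], [-0.009, 0.101, 0.995, 1.2], [0.0, 0.0, 0.0, 1.0]]
cap_mid scene [223. 186.] 0.7 [0.62  0.013 0.106]
cap_mid top [275. 167.] 0.79 [0.618 0.015 0.106]
cap_hole scene [211. 190.] 0.8 [0.665 0.015 0.106]
cap_hole scene [260. 290.] 0.64 [0.691 0.418 0.106]
cap_hole scene [170. 192.] 0.61 [ 0.794 -0.038  0.106]
cap_hole top [279. 149.] 0.94 [ 0.669 -0.     0.106]
vessel_left scene [237. 234.] 0.73 [0.634 0.154 0.   ]
vessel_left top [234. 170.] 0.57 [0.631 0.141 0.   ]
vessel_left top [313. 125.] 0.27 [ 0.77  -0.117  0.   ]
vessel_left top [288. 223.] 0.22 [ 0.457 -0.024  0.   ]
vessel_right scene [206. 183.] 0.9 [ 0.638 -0.109  0.   ]
vessel_right scene [213. 141.] 0.4 [ 0.521 -0.311  0.   ]
vessel_right top [311. 171.] 0.64 [ 0.619 -0.106  0.   ]
bar_mid scene [299. 270.] 0.6 [0.529 0.384 0.04 ]
bar_mid top [149. 204.] 0.71 [0.528 0.399 0.04 ]
bar_mid top [270. 165.] 0.29 [0.635 0.025 0.04 ]
bar_mid to
[... 1308 characters left out ...]
[ 1.17091076,  0.47698136,  0.02238621,  1.5553949 , -0.01149274,
        1.10931112, -0.08311093]), 'joint_velocities': array([-5.76862257e-04, -5.39924892e-05,  1.87906728e-04,  5.58511747e-04,
        2.87101860e-04,  3.83840144e-05, -6.63852026e-05]), 'effort': array([ 2.29510124e-04, -5.82715380e+01,  1.53306719e+00, -2.72924316e+01,
       -5.44551539e-02,  1.01872996e-02,  5.45102080e-05]), 'position': array([ 0.19418945, -0.64648045,  0.2446783 ]), 'eef_rot': array([ 3.14156019e+00, -1.65655610e-05,  2.91769072e-01]), 'ft_force': array([0.79262562, 1.08517488, 0.29184278]), 'torque': array([-0.02428625,  0.02219739,  0.00389757]), 'grip_force': 0.0, 'finger_gap': 0.08789011583151386}
```

View images.

```bash
python3 - <<'E'
import cv2
a=cv2.imread("pics/top0.png");b=cv2.imread("pics/scene0.png")
cv2.imwrite("pics/t1.png",cv2.resize(a[90:330,60:430],None,fx=2.16,fy=2.16,interpolation=3)[:600])
cv2.imwrite("pics/s1.png",cv2.resize(b[100:330,130:410],None,fx=2.6,fy=2.6,interpolation=3)[:600])
E
```

```text
(no output)
```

View pics/t1.png

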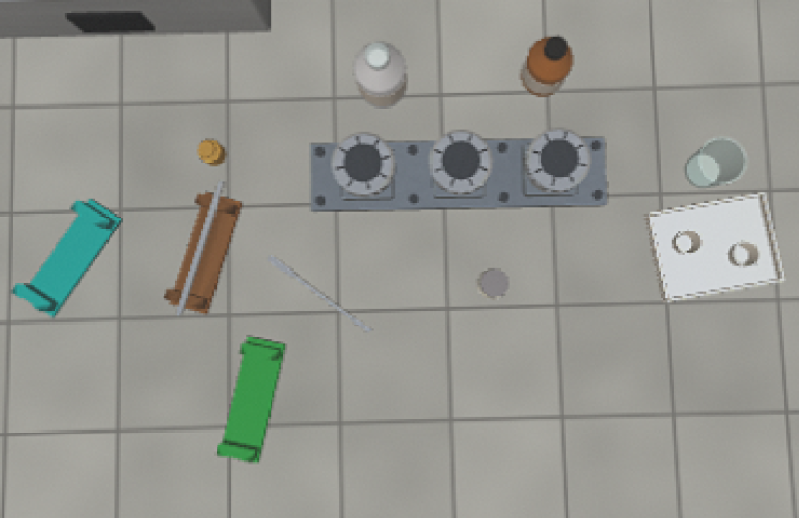

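View pics/s1.png

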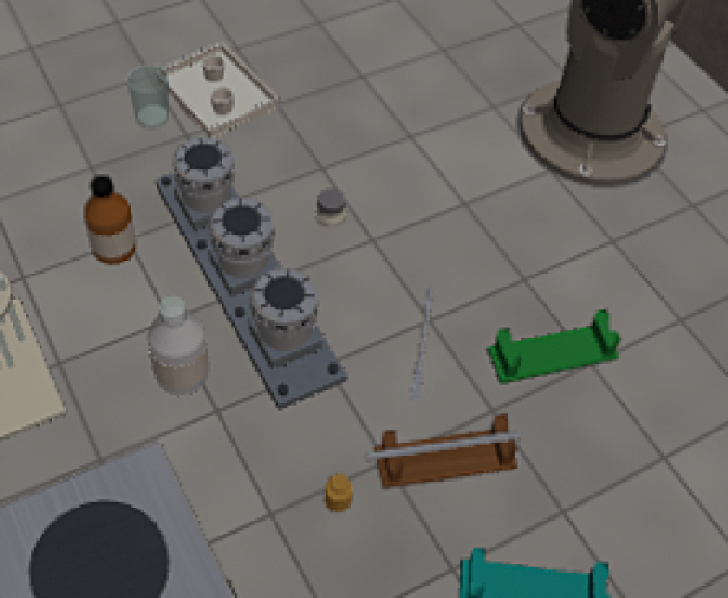

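The top view shows three rests: brown (crop ≈200,255) carrying the bar, turquoise (65,255) and green (253,400), both empty look-alikes. The brown wooden one is the one meant. The middle cap is at crop (460,160). I'll confirm both in rectified crops and fit the cap mark phase.

```bash
cat >> h.py <<'E'
def rect(f,x0,x1,y0,y1,z,s):  # rows: x decreasing, cols: y decreasing ; s m/px
    xs=np.arange(x1,x0,-s);ys=np.arange(y1,y0,-s)
    X,Y=np.meshgrid(xs,ys,indexing='ij')
    P=np.array(f["pose"]);c=(np.stack([X.ravel(),Y.ravel(),np.full(X.size,z)],1)-P[:3,3])@P[:3,:3]*[1,-1,-1]
    uv=cv2.projectPoints(c,np.zeros(3),np.zeros(3),np.array(f["mtx"],float),np.array(f["dist_coeffs"],float))[0].reshape(*X.shape,2).astype(np.float32)
    return cv2.remap(f["pixels"],uv[...,0],uv[...,1],cv2.INTER_CUBIC)
def capfit(f,z,c0=(.62,.015),s=.0005):
    g=cv2.cvtColor(rect(f,c0[0]-.07,c0[0]+.07,c0[1]-.07,c0[1]+.07,z,s),cv2.COLOR_RGB2GRAY).astype(np.float32)
    # centre: radially symmetric profile (min within-ring variance)
    best=None;th=np.arange(0,2*np.pi,np.pi/180)
    def pol(cx,cy,r):
        X=cx+r[:,None]*np.cos(th);Y=cy+r[:,None]*np.sin(th)
        return cv2.remap(g,((c0[1]+.07-Y)/s).astype(np.float32),((c0[0]+.07-X)/s).astype(np.float32),1)
    for dx in np.arange(-.012,.0121,.001):
        for dy in np.arange(-.012,.0121,.001):
            q=pol(c0[0]+dx,c0[1]+dy,np.arange(.012,.036,.002)).var(1).sum()
            if best is None or q<best[0]: best=(q,c0[0]+dx,c0[1]+dy)
    p=-pol(best[1],best[2],np.arange(.030,.039,.001)).mean(0)
    F=np.fft.rfft(p); ph=-np.angle(F[8])/8
    return best,np.degrees(ph)%45,np.round(np.abs(F[[1,2,4,6,7,8,9,10,16]]))
E
python3 - <<'E'
from h import *
fs={n:ctrl.grab_frame(n) for n in("scene","top")}
tiles=[]
for n,f in fs.items():
    print(n,capfit(f,.124))
    for yy in (.145,-.115): print('  nb',capfit(f,.122,(.62,yy))[0])
    a=rect(f,.40,.65,.29,.49,.04,.0005)
    b=rect(f,.55,.69,-.055,.085,.124,.00035)
    tiles.append(np.hstack([cv2.resize(a,(320,400)),cv2.resize(b,(400,400))]))
im=np.vstack([cv2.resize(t,(540,300)) for t in tiles]); cv2.imwrite("pics/r1.png",im[:,:,::-1])
f1=tri([ray(f,ctrl.landmark_of(f,"cap_mid")[0]["centre"]) for f in fs.values()]);print(f1)
E
```

```text
scene ((np.float32(1485.9386), np.float64(0.625), np.float64(0.021000000000000015)), np.float32(22.282583), array([ 373.,  537.,  163.,  311.,  235., 3066.,   74.,   91., 2061.],
      dtype=float32))
  nb (np.float32(1989.1024), np.float64(0.626), np.float64(0.152))
  nb (np.float32(1621.7596), np.float64(0.624), np.float64(-0.10899999999999999))
top ((np.float32(1893.6031), np.float64(0.624), np.float64(0.021000000000000015)), np.float32(21.837349), array([ 403.,  194.,   61.,  163.,  144., 2942.,  126.,  318., 2644.],
      dtype=float32))
  nb (np.float32(2239.489), np.float64(0.625), np.float64(0.151))
  nb (np.float32(2059.1187), np.float64(0.623), np.float64(-0.10899999999999999))
[ 0.70955944 -0.00353749 -0.24397231]
```

View pics/r1.png

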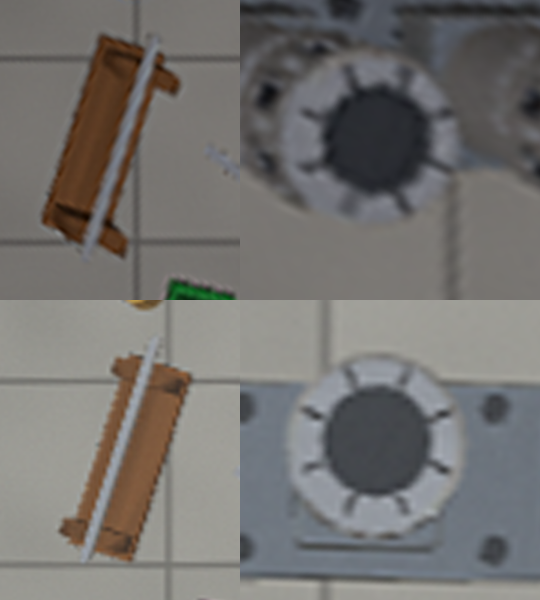

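Call:
{"api": "arm_command", "payload": {"motion": [[[0, 0, 0.1, 0.1, 0.1, 0, 1], [0, 0, 0.2, 0.2, 0.2, 0, 1], [0, 0, 0.3, 0.3, 0.3, 0, 1], [0, 0, 0.4, 0.4, 0.4, 0, 1], [0, 0, 0.5, 0.5, 0.5, 0, 1], [0, 0, 0.6, 0.6, 0.6, 0, 1], [0, 0, 0.7, 0.7, 0.7, 0, 1], [0, 0, 0.8, 0.8, 0.8, 0, 1], [0, 0, 0.9, 0.9, 0.9, 0, 1], [0, 0, 1, 1, 1, 0, 1]]], "newtons": 60}}

```text
time: 2.85
position: [0.4951, -0.3455, 0.2449]
eef_rot: [3.141, 0.0, 1.08]
ft_force: [-0.2, 0.9, -0.2]
finger_gap: 0.0879
grip_force: 0.0
```

Brown rest confirmed with the bar in both notches. Bar ends are near (0.617,0.362) and (0.434,0.418). The cap axis is at (0.6245,0.021), with hole marks at 22° + 45k.

Call:
{"api": "arm_command", "payload": {"motion": [[[0, 0, 0.1, 0.01, 0.1, 0, 1], [0, 0, 0.2, 0.02, 0.2, 0, 1], [0, 0, 0.3, 0.03, 0.3, 0, 1], [0, 0, 0.4, 0.04, 0.4, 0, 1], [0, 0, 0.5, 0.05, 0.5, 0, 1], [0, 0, 0.6, 0.06, 0.6, 0, 1], [0, 0, 0.7, 0.07, 0.7, 0, 1], [0, 0, 0.8, 0.08, 0.8, 0, 1], [0, 0, 0.9, 0.09, 0.9, 0, 1], [0, 0, 1, 0.1, 1, 0, 1]]]}}

```text
time: 4.1
position: [0.5244, -0.0445, 0.2447]
eef_rot: [3.141, -0.0, 1.868]
ft_force: [-0.1, 0.5, 0.0]
finger_gap: 0.0875
grip_force: 0.0
```

Call:
{"api": "arm_command", "payload": {"motion": [[[0, 0, 0.1, 0, 0.1, 0, 1], [0, 0, 0.2, 0, 0.2, 0, 1], [0, 0, 0.3, 0, 0.3, 0, 1], [0, 0, 0.4, 0, 0.4, 0, 1], [0, 0, 0.5, 0, 0.5, 0, 1], [0, 0, 0.6, 0, 0.6, 0, 1], [0, 0, 0.7, 0, 0.7, 0, 1], [0, 0, 0.8, 0, 0.8, 0, 1], [0, 0, 0.9, 0, 0.9, 0, 1], [0, 0, 1, 0, 1, 0, 1]]]}}

```text
time: 5.35
position: [0.5238, 0.2554, 0.2446]
eef_rot: [3.142, -0.0, 2.653]
ft_force: [0.2, 0.1, 0.9]
finger_gap: 0.0883
grip_force: 0.0
```

```bash
python3 -c "
from h import *
o=ctrl.get_obs();print(o['position'],o['eef_rot'],o['joint_pos'],o['torque'],o['ft_force'])"
```

```text
[0.52379712 0.25543319 0.24462344] [ 3.14153590e+00 -9.21440996e-05  2.65292635e+00] [ 0.04414195  0.43502153 -0.7908228   1.74130302  0.34121146  1.1085208
  0.22721779] [-0.00413381 -0.19142456 -0.00749017] [0.21998712 0.11164729 0.92643145]
```

Call:
{"api": "arm_command", "payload": {"motion": [[[0, 0, 0.12, 0, 0.16, 0, 1], [0, 0, 0.248, 0.006, 0.32, 0, 1], [0, 0, 0.248, 0.006, 0.449, 0, 1], [0, 0, 0.248, 0.006, 0.449, -0.12, 1], [0, 0, 0.248, 0.006, 0.449, -0.26, 1], [0, 0, 0.248, 0.006, 0.449, -0.4, 1], [0, 0, 0.248, 0.006, 0.449, -0.54, 1], [0, 0, 0.248, 0.006, 0.449, -0.62, 1], [0, 0, 0.248, 0.006, 0.449, -0.673, 1], [0, 0, 0.248, 0.006, 0.449, -0.673, 0.7]]]}}

```text
time: 6.6
position: [0.5258, 0.3884, 0.0424]
eef_rot: [-3.141, -0.0, 2.843]
ft_force: [1.1, -0.8, 0.6]
finger_gap: 0.0812
grip_force: 0.0
```

Call:
{"api": "arm_command", "payload": {"motion": [[[0, 0, 0, 0, 0, 0, 0], [0, 0, 0, 0, 0, 0, 0], [0, 0, 0, 0, 0, 0, 0], [0, 0, 0, 0, 0, 0, 0], [0, 0, 0, 0, 0, 0, 0], [0, 0, 0, 0, 0, 0, 0], [0, 0, 0, 0, 0, 0, 0], [0, 0, 0, 0, 0, 0, 0], [0, 0, 0, 0, 0, 0, 0], [0, 0, 0, 0, 0, 0, 0]]]}}

```text
time: 7.85
position: [0.5259, 0.3883, 0.0427]
eef_rot: [3.142, -0.0, 2.843]
ft_force: [0.4, 0.3, -1.1]
finger_gap: 0.0083
grip_force: 60.0
```

```bash
python3 -c "
from h import *
o=ctrl.get_obs();print(o['position'],o['eef_rot'],o['torque'],o['ft_force'],o['finger_gap'],o['grip_force'])"
```

```text
[0.5259486  0.38825585 0.04270346] [ 3.14152633e+00 -1.05839744e-04  2.84279993e+00] [ 0.09874628 -0.15269032 -0.01604657] [ 0.37874666  0.28158018 -1.13338883] 0.008286211861345181 59.994745245203376
```

Call:
{"api": "arm_command", "payload": {"motion": [[[0, 0, 0, 0, 0, 0.13, 0], [0, 0, 0, 0, 0, 0.26, 0], [0, 0, 0.0, 0, 0, 0.39, 0], [0, 0, 0.1, -0.02, -0.16, 0.524, 0], [0, 0, 0.2, -0.04, -0.32, 0.524, 0], [0, 0, 0.3, -0.06, -0.48, 0.524, 0], [0, 0, 0.4, -0.08, -0.64, 0.524, 0], [0, 0, 0.5, -0.1, -0.78, 0.524, 0], [0, 0, 0.5, -0.12, -0.9, 0.524, 0], [0, 0, 0.5, -0.15, -1, 0.524, 0]]]}}

```text
time: 9.1
position: [0.4805, 0.0863, 0.1997]
eef_rot: [-3.141, -0.001, -3.049]
ft_force: [-0.1, 0.1, -1.0]
finger_gap: 0.0087
grip_force: 60.0
```

Call:
{"api": "arm_command", "payload": {"motion": [[[0, 0, 0.1, 0, -0.1, 0, 0], [0, 0, 0.2, 0, -0.2, 0, 0], [0, 0, 0.3, 0, -0.3, 0, 0], [0, 0, 0.371, 0, -0.38, 0, 0], [0, 0, 0.371, 0, -0.418, -0.05, 0], [0, 0, 0.371, 0, -0.418, -0.1, 0], [0, 0, 0.371, 0, -0.418, -0.16, 0], [0, 0, 0.371, 0, -0.418, -0.22, 0], [0, 0, 0.371, 0, -0.418, -0.26, 0], [0, 0, 0.371, 0, -0.418, -0.3, 0]]]}}

```text
time: 10.35
position: [0.481, -0.0367, 0.1091]
eef_rot: [3.141, -0.0, -2.756]
ft_force: [-0.1, -0.5, -1.6]
finger_gap: 0.0085
grip_force: 60.0
```

```bash
python3 - <<'E'
from h import *
o=ctrl.get_obs();print(o['position'],o['eef_rot'],o['torque'],o['ft_force'],o['finger_gap'],o['joint_pos'])
fs={n:ctrl.grab_frame(n) for n in("scene","top")}
b=[]
for n,f in fs.items():
    save(f,n+"2"); z=.107
    b.append(cv2.resize(rect(f,.36,.68,-.12,.12,z,.0005),(390,520)))
cv2.imwrite("pics/r2.png",np.hstack(b)[:,:,::-1])
E
```

```text
[ 0.4810338  -0.03673786  0.10907801] [ 3.14126441e+00 -5.84975325e-05 -2.75574420e+00] [ 0.09028292 -0.17598832 -0.0269651 ] [-0.08920439 -0.49866528 -1.57929701] 0.008480012104195342 [ 0.68054814  0.50924161 -0.90299944  2.07895972  0.55563526  0.8112625
  1.39695806]
```

View pics/r2.png

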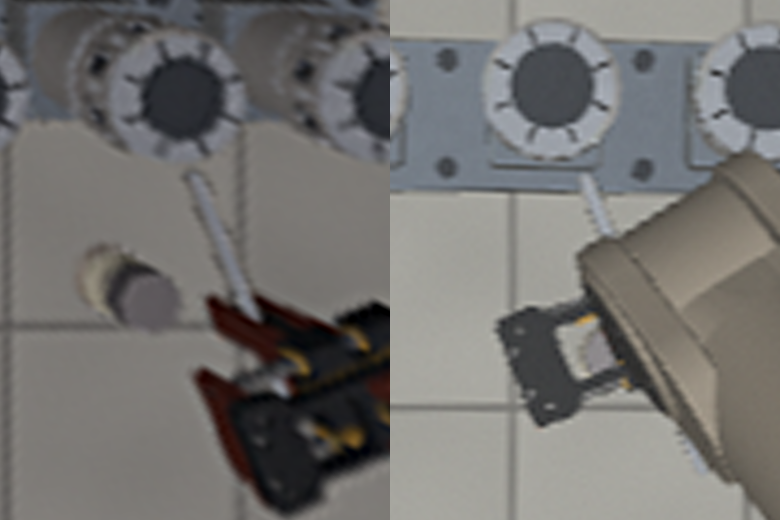

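Call:
{"api": "arm_command", "payload": {"motion": [[[0, 0, 0, 0.012, 0.005, 0, 0], [0, 0, 0, 0.024, 0.01, 0, 0], [0, 0, 0, 0.036, 0.015, 0, 0], [0, 0, 0, 0.048, 0.02, 0, 0], [0, 0, 0, 0.06, 0.024, 0, 0], [0, 0, 0, 0.072, 0.029, 0, 0], [0, 0, 0, 0.084, 0.034, 0, 0], [0, 0, 0, 0.096, 0.039, 0, 0], [0, 0, 0, 0.104, 0.042, 0, 0], [0, 0, 0, 0.104, 0.042, 0, 0]]]}}

```text
time: 11.7
position: [0.5124, -0.0244, 0.11]
eef_rot: [3.141, 0.0, -2.756]
ft_force: [-0.1, 0.3, -1.0]
finger_gap: 0.0085
grip_force: 60.0
```

```bash
cat > t.py <<'E'
from h import *
C=np.array([.6245,.021])
o=ctrl.get_obs();p=o['position'];F=o['ft_force'];d=p[:2]-C
print('t',round(o['time'],2),'pos',np.round(p,4),'psi',round((o['eef_rot'][2]+np.pi)%(2*np.pi),4),'polar psi',round(np.arctan2(-d[1],-d[0]),4),'r',round(np.hypot(*d),4),'F',np.round(F,1),'M',np.round(o['torque'],2))
print('capTq cw',round(-(d[0]*-F[1]-d[1]*-F[0]) + o['torque'][2],2), 'rF only',round(d[0]*F[1]-d[1]*F[0],2), 'rot',np.round(o['eef_rot'],3))
E
python3 t.py
```

```text
t 11.7 pos [ 0.5124 -0.0244  0.11  ] psi 0.3854 polar psi 0.385 r 0.121 F [-0.1  0.3 -1. ] M [ 0.07 -0.11  0.02]
capTq cw -0.02 rF only -0.04 rot [ 3.141  0.    -2.756]
```

```bash
cat > arc.py <<'E'
import sys,numpy as np
a,b,r=map(float,sys.argv[1:4]); k=10
out=[]
for i in range(1,k+1):
    p=a+(b-a)*i/k
    s=-r*(np.array([np.cos(p),np.sin(p)])-[np.cos(a),np.sin(a)])/.3
    out.append([0,0,round((p-a)/(np.pi/4),3),round(s[0],3),round(s[1],3),round((p-a)*.000955/.3,4),0])
print(out)
E
python3 arc.py .385 -.285 .121; python3 arc.py -.285 -.955 .121
```

```text
[[0, 0, -0.085, np.float64(-0.009), np.float64(0.025), -0.0002, 0], [0, 0, -0.171, np.float64(-0.017), np.float64(0.051), -0.0004, 0], [0, 0, -0.256, np.float64(-0.023), np.float64(0.078), -0.0006, 0], [0, 0, -0.341, np.float64(-0.027), np.float64(0.104), -0.0009, 0], [0, 0, -0.427, np.float64(-0.029), np.float64(0.131), -0.0011, 0], [0, 0, -0.512, np.float64(-0.029), np.float64(0.158), -0.0013, 0], [0, 0, -0.597, np.float64(-0.028), np.float64(0.185), -0.0015, 0], [0, 0, -0.682, np.float64(-0.025), np.float64(0.212), -0.0017, 0], [0, 0, -0.768, np.float64(-0.02), np.float64(0.239), -0.0019, 0], [0, 0, -0.853, np.float64(-0.013), np.float64(0.265), -0.0021, 0]]
[[0, 0, -0.085, np.float64(0.008), np.float64(0.026), -0.0002, 0], [0, 0, -0.171, np.float64(0.019), np.float64(0.051), -0.0004, 0], [0, 0, -0.256, np.float64(0.03), np.float64(0.075), -0.0006, 0], [0, 0, -0.341, np.float64(0.044), np.float64(0.098), -0.0009, 0], [0, 0, -0.427, np.float64(0.059), np.float64(0.121), -0.0011, 0], [0, 0, -0.512, np.float64(0.075), np.float64(0.142), -0.0013, 0], [0, 0, -0.597, np.float64(0.093), np.float64(0.163), -0.0015, 0], [0, 0, -0.682, np.float64(0.112), np.float64(0.182), -0.0017, 0], [0, 0, -0.768, np.float64(0.133), np.float64(0.2), -0.0019, 0], [0, 0, -0.853, np.float64(0.154), np.float64(0.216), -0.0021, 0]]
```

Call:
{"api": "arm_command", "payload": {"motion": [[[0, 0, -0.085, -0.009, 0.025, 0, 0], [0, 0, -0.171, -0.017, 0.051, 0, 0], [0, 0, -0.256, -0.023, 0.078, -0.001, 0], [0, 0, -0.341, -0.027, 0.104, -0.001, 0], [0, 0, -0.427, -0.029, 0.131, -0.001, 0], [0, 0, -0.512, -0.029, 0.158, -0.001, 0], [0, 0, -0.597, -0.028, 0.185, -0.001, 0], [0, 0, -0.682, -0.025, 0.212, -0.002, 0], [0, 0, -0.768, -0.02, 0.239, -0.002, 0], [0, 0, -0.853, -0.013, 0.265, -0.002, 0]]]}}

```text
time: 12.95
position: [0.507, 0.0501, 0.1085]
eef_rot: [-3.134, -0.002, 2.85]
ft_force: [-2.6, -10.7, -0.9]
finger_gap: 0.0087
grip_force: 60.4
```

```bash
python3 t.py
```

```text
t 12.95 pos [0.507  0.0501 0.1085] psi 5.9912 polar psi -0.2426 r 0.121 F [ -2.6 -10.7  -0.9] M [-2.4   0.16 -0.47]
capTq cw 0.87 rF only 1.33 rot [-3.134e+00 -2.000e-03  2.850e+00]
```

Call:
{"api": "arm_command", "payload": {"motion": [[[0, 0, -0.085, 0.008, 0.026, 0, 0], [0, 0, -0.171, 0.019, 0.051, 0, 0], [0, 0, -0.256, 0.03, 0.075, -0.001, 0], [0, 0, -0.341, 0.044, 0.098, -0.001, 0], [0, 0, -0.427, 0.059, 0.121, -0.001, 0], [0, 0, -0.512, 0.075, 0.142, -0.001, 0], [0, 0, -0.597, 0.093, 0.163, -0.001, 0], [0, 0, -0.682, 0.112, 0.182, -0.002, 0], [0, 0, -0.768, 0.133, 0.2, -0.002, 0], [0, 0, -0.853, 0.154, 0.216, -0.002, 0]]]}}

```text
time: 14.2
position: [0.5504, 0.1162, 0.1069]
eef_rot: [-3.13, -0.001, 2.182]
ft_force: [-8.7, -6.3, 0.6]
finger_gap: 0.0083
grip_force: 60.4
```

```bash
python3 t.py; python3 - <<'E'
from h import *
fs={n:ctrl.grab_frame(n) for n in("scene","top")}
for n,f in fs.items(): print(n,capfit(f,.123,(.6245,.021)))
save(fs['top'],'top3');save(fs['scene'],'scene3')
E
```

```text
t 14.2 pos [0.5504 0.1162 0.1069] psi 5.3235 polar psi -0.9093 r 0.1207 F [-8.7 -6.3  0.6] M [-1.5   1.7  -0.53]
capTq cw 0.77 rF only 1.3 rot [-3.130e+00 -1.000e-03  2.182e+00]
scene ((np.float32(1526.8219), np.float64(0.6245), np.float64(0.02100000000000001)), np.float32(8.075551), array([2.590e+02, 3.170e+02, 9.300e+01, 2.890e+02, 2.000e+00, 2.919e+03,
       4.920e+02, 1.500e+02, 2.120e+03], dtype=float32))
top ((np.float32(2182.5515), np.float64(0.6245), np.float64(0.02100000000000001)), np.float32(6.8172097), array([ 341.,  641.,  322.,  140.,  198., 2963.,  255.,  125., 2619.],
      dtype=float32))
```

```bash
python3 - <<'E'
import cv2,numpy as np
a=cv2.imread("pics/top3.png");b=cv2.imread("pics/scene3.png")
cv2.imwrite("pics/v3.png",np.hstack([cv2.resize(a[130:230,210:310],(400,400),interpolation=3),cv2.resize(b[140:240,175:275],(400,400),interpolation=3)]))
E
```

```text
(no output)
```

View pics/v3.png

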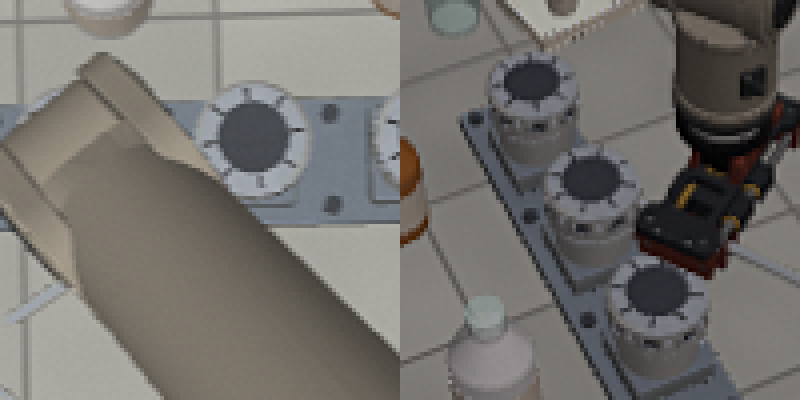

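```bash
python3 - <<'E'
from h import *
f=ctrl.grab_frame("top")
a=atz(f,(213.5,209.5),.107);b=atz(f,(227.5,201),.107);print(a,b,np.degrees(np.arctan2(*(b-a)[[1,0]])))
p=ctrl.get_obs()['position'];print(p,np.degrees(np.arctan2(*(p-a)[[1,0]])),np.hypot(*(p-a)[:2]))
E
```

```text
[0.49912565 0.19565921 0.107     ] [0.52244367 0.15485204 0.107     ] -60.255503679225185
[0.55063408 0.11652955 0.10698287] -56.93840671426749 0.09441726970506786
```

```bash
python3 - <<'E'
import cv2,numpy as np
a=cv2.imread("pics/top3.png");b=cv2.imread("pics/scene3.png")
cv2.imwrite("pics/v4.png",np.hstack([cv2.resize(a[190:220,200:240],(400,300),interpolation=3),cv2.resize(b[175:220,240:300],(400,300),interpolation=3)]))
E
```

```text
(no output)
```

View pics/v4.png

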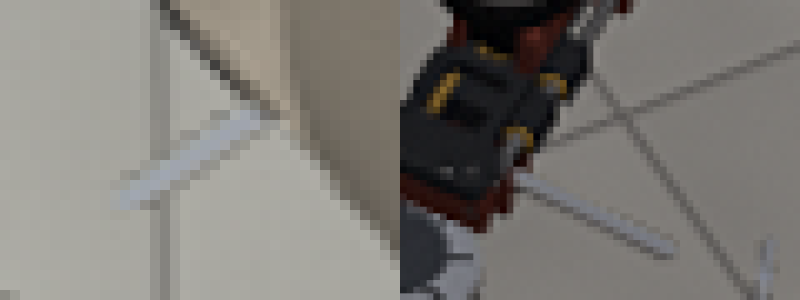

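```bash
python3 - <<'E'
from h import *
t=ctrl.grab_frame("top");s=ctrl.grab_frame("scene")
e=tri([ray(t,(212,210)),ray(s,(280.8,212.2))]);print("end",e)
for z in(.10,.107,.112): print(z,atz(t,(212,210),z),atz(s,(280.8,212.2),z),atz(s,(258.3,202.3),z),atz(t,(227.5,201.2),z))
p=ctrl.get_obs()['position'];print(p,np.degrees(np.arctan2(*(p-e)[[1,0]])),np.hypot(*(p-e)[:2]))
E
```

```text
end [0.49720926 0.20085605 0.10433461]
0.1 [0.4982613  0.20082404 0.1       ] [0.49451737 0.19876379 0.1       ] [0.54193994 0.1289874  0.1       ] [0.52246473 0.15540099 0.1       ]
0.107 [0.49781586 0.19999884 0.107     ] [0.49759934 0.20300271 0.107     ] [0.54471066 0.13368427 0.107     ] [0.52186527 0.15486482 0.107     ]
0.112 [0.49749768 0.19940941 0.112     ] [0.49980075 0.2060305  0.112     ] [0.54668975 0.13703918 0.112     ] [0.5214371  0.15448185 0.112     ]
[0.55056918 0.11645118 0.1070144 ] -57.69933234122982 0.09985721184050002
```

```bash
cat > wp.py <<'E'
import sys,numpy as np
# args: psi,r,dz[mm] waypoints, first = start; each "psi,r,dz,n" with n rows from previous
w=[list(map(float,a.split(','))) for a in sys.argv[1:]]
P=lambda p,r:-r*np.array([np.cos(p),np.sin(p)])
a=w[0];out=[]
for u,v in zip(w,w[1:]):
    for i in range(1,int(v[3])+1):
        p,r,z=[u[j]+(v[j]-u[j])*i/v[3] for j in range(3)]
        s=(P(p,r)-P(a[0],a[1]))/.3
        out.append([0,0]+[float(round(x,3)) for x in((p-a[0])/(np.pi/4),*s,(z-a[2])/300)]+[0])
assert len(out)==10; print(out)
E
python3 wp.py -.955,.121,0 -.656,.121,0,4 -.656,.165,0,4 -.45,.165,0,2
python3 wp.py -.45,.165,0 .335,.165,0,10
```

```text
[[0, 0, 0.095, -0.024, -0.018, 0.0, 0], [0, 0, 0.19, -0.046, -0.038, 0.0, 0], [0, 0, 0.286, -0.067, -0.06, 0.0, 0], [0, 0, 0.381, -0.087, -0.083, 0.0, 0], [0, 0, 0.381, -0.116, -0.061, 0.0, 0], [0, 0, 0.381, -0.145, -0.039, 0.0, 0], [0, 0, 0.381, -0.174, -0.016, 0.0, 0], [0, 0, 0.381, -0.203, 0.006, 0.0, 0], [0, 0, 0.512, -0.235, -0.04, 0.0, 0], [0, 0, 0.643, -0.262, -0.09, 0.0, 0]]
[[0, 0, 0.1, -0.017, -0.04, 0.0, 0], [0, 0, 0.2, -0.031, -0.08, 0.0, 0], [0, 0, 0.3, -0.042, -0.122, 0.0, 0], [0, 0, 0.4, -0.05, -0.165, 0.0, 0], [0, 0, 0.5, -0.054, -0.208, 0.0, 0], [0, 0, 0.6, -0.055, -0.251, 0.0, 0], [0, 0, 0.7, -0.052, -0.294, 0.0, 0], [0, 0, 0.8, -0.046, -0.337, 0.0, 0], [0, 0, 0.9, -0.037, -0.379, 0.0, 0], [0, 0, 0.999, -0.024, -0.42, 0.0, 0]]
```

Call:
{"api": "arm_command", "payload": {"motion": [[[0, 0, 0.095, -0.024, -0.018, 0.0, 0], [0, 0, 0.19, -0.046, -0.038, 0.0, 0], [0, 0, 0.286, -0.067, -0.06, 0.0, 0], [0, 0, 0.381, -0.087, -0.083, 0.0, 0], [0, 0, 0.381, -0.116, -0.061, 0.0, 0], [0, 0, 0.381, -0.145, -0.039, 0.0, 0], [0, 0, 0.381, -0.174, -0.016, 0.0, 0], [0, 0, 0.381, -0.203, 0.006, 0.0, 0], [0, 0, 0.512, -0.235, -0.04, 0.0, 0], [0, 0, 0.643, -0.262, -0.09, 0.0, 0]]]}}

```text
time: 15.7
position: [0.4751, 0.0933, 0.1088]
eef_rot: [3.142, 0.0, 2.697]
ft_force: [0.9, 0.0, -1.4]
finger_gap: 0.0085
grip_force: 60.0
```

```bash
python3 t.py; python3 - <<'E'
from h import *
fs={n:ctrl.grab_frame(n) for n in("scene","top")}
for n,f in fs.items(): print(n,capfit(f,.123,(.6245,.021))[1:])
b=[cv2.resize(rect(f,.43,.68,-.06,.24,.107 if n=='scene' else .123,.0005),(400,333)) for n,f in fs.items()]
cv2.imwrite("pics/r5.png",np.hstack(b)[:,:,::-1])
E
```

```text
t 15.7 pos [0.4751 0.0933 0.1088] psi 5.8384 polar psi -0.4511 r 0.166 F [ 0.9  0.  -1.4] M [ 0.   -0.16 -0.01]
capTq cw -0.07 rF only -0.07 rot [3.142 0.    2.697]
scene (np.float32(6.977914), array([ 222.,  230.,   33.,   98.,  234., 2956.,  191.,  127., 2219.],
      dtype=float32))
top (np.float32(7.0410967), array([ 465.,  331.,   28.,   57.,  104., 2930.,  203.,  123., 2666.],
      dtype=float32))
```

View pics/r5.png

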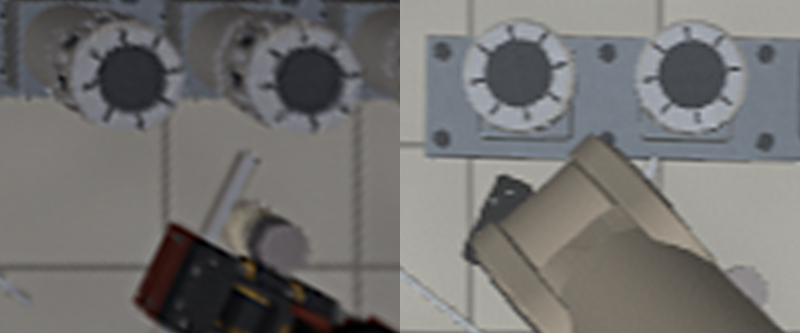

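Call:
{"api": "arm_command", "payload": {"motion": [[[0, 0, 0.1, -0.017, -0.04, 0.0, 0], [0, 0, 0.2, -0.031, -0.08, 0.0, 0], [0, 0, 0.3, -0.042, -0.122, 0.0, 0], [0, 0, 0.4, -0.05, -0.165, 0.0, 0], [0, 0, 0.5, -0.054, -0.208, 0.0, 0], [0, 0, 0.6, -0.055, -0.251, 0.0, 0], [0, 0, 0.7, -0.052, -0.294, 0.0, 0], [0, 0, 0.8, -0.046, -0.337, 0.0, 0], [0, 0, 0.9, -0.037, -0.379, 0.0, 0], [0, 0, 0.999, -0.024, -0.42, 0.0, 0]]]}}

```text
time: 17.05
position: [0.4693, -0.0328, 0.109]
eef_rot: [3.141, 0.001, -2.806]
ft_force: [0.5, 0.1, -0.8]
finger_gap: 0.0089
grip_force: 60.0
```

```bash
python3 wp.py .335,.165,0 .907,.16,0,9 .907,.16,0,1
```

```text
[[0, 0, 0.081, 0.014, -0.032, 0.0, 0], [0, 0, 0.162, 0.03, -0.063, 0.0, 0], [0, 0, 0.243, 0.048, -0.092, 0.0, 0], [0, 0, 0.324, 0.068, -0.121, 0.0, 0], [0, 0, 0.405, 0.09, -0.148, 0.0, 0], [0, 0, 0.486, 0.113, -0.173, 0.0, 0], [0, 0, 0.566, 0.138, -0.197, 0.0, 0], [0, 0, 0.647, 0.164, -0.219, 0.0, 0], [0, 0, 0.728, 0.191, -0.239, 0.0, 0], [0, 0, 0.728, 0.191, -0.239, 0.0, 0]]
```

Call:
{"api": "arm_command", "payload": {"motion": [[[0, 0, 0.081, 0.014, -0.032, 0.0, 0], [0, 0, 0.162, 0.03, -0.063, 0.0, 0], [0, 0, 0.243, 0.048, -0.092, 0.0, 0], [0, 0, 0.324, 0.068, -0.121, 0.0, 0], [0, 0, 0.405, 0.09, -0.148, 0.0, 0], [0, 0, 0.486, 0.113, -0.173, 0.0, 0], [0, 0, 0.566, 0.138, -0.197, 0.0, 0], [0, 0, 0.647, 0.164, -0.219, 0.0, 0], [0, 0, 0.672, 0.191, -0.239, 0.0, 0], [0, 0, 0.672, 0.191, -0.239, 0.0, 0]]]}}

```text
time: 18.3
position: [0.5268, -0.1049, 0.1088]
eef_rot: [-3.141, 0.001, -2.281]
ft_force: [-0.3, 0.3, -1.3]
finger_gap: 0.0085
grip_force: 60.0
```

```bash
python3 t.py; python3 - <<'E'
from h import *
fs={n:ctrl.grab_frame(n) for n in("scene","top")}
b=[]
for n,f in fs.items():
    print(n,capfit(f,.123,(.6245,.021))[1])
    im=rect(f,.50,.66,-.14,.06,.106,.0005)
    C=(int((.06-.021)/.0005),int((.66-.6245)/.0005)) 
    b.append(cv2.resize(im,(400,320)))
cv2.imwrite("pics/r6.png",np.hstack(b)[:,:,::-1])
E
```

```text
t 18.3 pos [ 0.5268 -0.1049  0.1088] psi 0.8603 polar psi 0.9109 r 0.1594 F [-0.3  0.3 -1.3] M [ 0.13 -0.11 -0.02]
capTq cw -0.08 rF only -0.06 rot [-3.141e+00  1.000e-03 -2.281e+00]
scene 6.9355445
top 6.985297
```

View pics/r6.png

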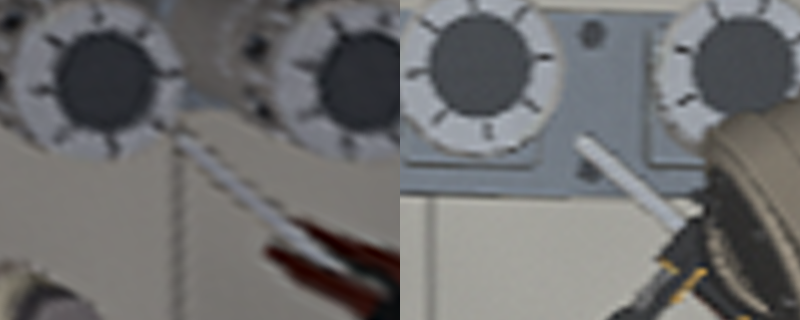

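Call:
{"api": "arm_command", "payload": {"motion": [[[0, 0, 0.06, -0.001, 0.001, 0, 0], [0, 0, 0.06, 0.009, 0.013, 0, 0], [0, 0, 0.06, 0.019, 0.026, 0, 0], [0, 0, 0.06, 0.03, 0.039, 0, 0], [0, 0, 0.06, 0.04, 0.053, 0, 0], [0, 0, 0.06, 0.051, 0.066, 0, 0], [0, 0, 0.06, 0.061, 0.08, 0, 0], [0, 0, 0.06, 0.072, 0.093, 0, 0], [0, 0, 0.06, 0.082, 0.107, 0, 0], [0, 0, 0.06, 0.082, 0.107, 0, 0]]]}}

```text
time: 19.65
position: [0.5508, -0.0725, 0.1088]
eef_rot: [3.142, 0.0, -2.231]
ft_force: [-0.2, -0.5, -1.6]
finger_gap: 0.0083
grip_force: 60.0
```

```bash
python3 t.py;  python3 wp.py .9076,.119,0 .2076,.119,-.6,10;python3 wp.py .2076,.119,0 -.4924,.119,-.6,10
```

```text
t 19.65 pos [ 0.5508 -0.0725  0.1088] psi 0.9104 polar psi 0.9029 r 0.1191 F [-0.2 -0.5 -1.6] M [ 0.11 -0.12  0.06]
capTq cw 0.08 rF only 0.02 rot [ 3.142  0.    -2.231]
[[0, 0, -0.089, -0.021, 0.018, -0.0, 0], [0, 0, -0.178, -0.041, 0.037, -0.0, 0], [0, 0, -0.267, -0.06, 0.058, -0.001, 0], [0, 0, -0.357, -0.077, 0.08, -0.001, 0], [0, 0, -0.446, -0.092, 0.103, -0.001, 0], [0, 0, -0.535, -0.106, 0.127, -0.001, 0], [0, 0, -0.624, -0.118, 0.152, -0.001, 0], [0, 0, -0.713, -0.129, 0.177, -0.002, 0], [0, 0, -0.802, -0.137, 0.204, -0.002, 0], [0, 0, -0.891, -0.144, 0.231, -0.002, 0]]
[[0, 0, -0.089, -0.005, 0.027, -0.0, 0], [0, 0, -0.178, -0.008, 0.055, -0.0, 0], [0, 0, -0.267, -0.009, 0.083, -0.001, 0], [0, 0, -0.357, -0.007, 0.11, -0.001, 0], [0, 0, -0.446, -0.005, 0.138, -0.001, 0], [0, 0, -0.535, 0.0, 0.165, -0.001, 0], [0, 0, -0.624, 0.007, 0.192, -0.001, 0], [0, 0, -0.713, 0.016, 0.219, -0.002, 0], [0, 0, -0.802, 0.026, 0.244, -0.002, 0], [0, 0, -0.891, 0.039, 0.269, -0.002, 0]]
```

Call:
{"api": "arm_command", "payload": {"motion": [[[0, 0, -0.089, -0.021, 0.018, 0, 0], [0, 0, -0.178, -0.041, 0.037, 0, 0], [0, 0, -0.267, -0.06, 0.058, -0.001, 0], [0, 0, -0.357, -0.077, 0.08, -0.001, 0], [0, 0, -0.446, -0.092, 0.103, -0.001, 0], [0, 0, -0.535, -0.106, 0.127, -0.001, 0], [0, 0, -0.624, -0.118, 0.152, -0.001, 0], [0, 0, -0.713, -0.129, 0.177, -0.002, 0], [0, 0, -0.802, -0.137, 0.204, -0.002, 0], [0, 0, -0.891, -0.144, 0.231, -0.002, 0]]]}}

```text
time: 20.9
position: [0.5086, -0.0077, 0.1084]
eef_rot: [-3.137, 0.0, -2.939]
ft_force: [4.0, -10.2, -1.6]
finger_gap: 0.0085
grip_force: 60.3
```

```bash
cat >> t.py <<'E'
import sys
if len(sys.argv)>1:
    for n in("scene","top"): 
        _,a,h=capfit(ctrl.grab_frame(n),.1225,(.6245,.021)); print(n,round(float(a),2),h[5])
E
python3 t.py 1;  python3 wp.py .2076,.119,0 -.4,.119,-.6,10
```

```text
t 20.9 pos [ 0.5086 -0.0077  0.1084] psi 0.2029 polar psi 0.2428 r 0.1194 F [  4.  -10.2  -1.6] M [-2.13 -1.   -0.38]
capTq cw 0.92 rF only 1.29 rot [-3.137  0.    -2.939]
scene 26.87 3408.0
top 25.61 3130.0
[[0, 0, -0.077, -0.004, 0.024, -0.0, 0], [0, 0, -0.155, -0.007, 0.048, -0.0, 0], [0, 0, -0.232, -0.008, 0.072, -0.001, 0], [0, 0, -0.309, -0.008, 0.096, -0.001, 0], [0, 0, -0.387, -0.007, 0.12, -0.001, 0], [0, 0, -0.464, -0.004, 0.144, -0.001, 0], [0, 0, -0.542, 0.001, 0.167, -0.001, 0], [0, 0, -0.619, 0.007, 0.191, -0.002, 0], [0, 0, -0.696, 0.014, 0.214, -0.002, 0], [0, 0, -0.774, 0.023, 0.236, -0.002, 0]]
```

Call:
{"api": "arm_command", "payload": {"motion": [[[0, 0, -0.089, -0.005, 0.027, 0, 0], [0, 0, -0.178, -0.008, 0.055, 0, 0], [0, 0, -0.267, -0.009, 0.083, -0.001, 0], [0, 0, -0.357, -0.007, 0.11, -0.001, 0], [0, 0, -0.446, -0.005, 0.138, -0.001, 0], [0, 0, -0.535, 0.0, 0.165, -0.001, 0], [0, 0, -0.624, 0.007, 0.192, -0.001, 0], [0, 0, -0.713, 0.016, 0.219, -0.002, 0], [0, 0, -0.802, 0.026, 0.244, -0.002, 0], [0, 0, -0.891, 0.039, 0.269, -0.002, 0]]]}}

```text
time: 22.25
position: [0.5172, 0.0727, 0.1065]
eef_rot: [-3.133, -0.002, 2.646]
ft_force: [-3.9, -10.6, -0.2]
finger_gap: 0.0086
grip_force: 60.2
```

```bash
python3 t.py 1;  python3 wp.py -.4924,.119,0 -.5624,.119,0,10;python3 wp.py -.5624,.119,0 -.6324,.119,0,10
```

```text
t 22.25 pos [0.5172 0.0727 0.1065] psi 5.7871 polar psi -0.449 r 0.1191 F [ -3.9 -10.6  -0.2] M [-2.03  0.62 -0.35]
capTq cw 0.98 rF only 1.34 rot [-3.133e+00 -2.000e-03  2.646e+00]
scene 31.9 3317.0
top 32.95 2321.0
[[0, 0, -0.009, 0.001, 0.002, 0.0, 0], [0, 0, -0.018, 0.003, 0.005, 0.0, 0], [0, 0, -0.027, 0.004, 0.007, 0.0, 0], [0, 0, -0.036, 0.005, 0.01, 0.0, 0], [0, 0, -0.045, 0.007, 0.012, 0.0, 0], [0, 0, -0.053, 0.008, 0.015, 0.0, 0], [0, 0, -0.062, 0.01, 0.017, 0.0, 0], [0, 0, -0.071, 0.011, 0.019, 0.0, 0], [0, 0, -0.08, 0.012, 0.022, 0.0, 0], [0, 0, -0.089, 0.014, 0.024, 0.0, 0]]
[[0, 0, -0.009, 0.001, 0.002, 0.0, 0], [0, 0, -0.018, 0.003, 0.005, 0.0, 0], [0, 0, -0.027, 0.005, 0.007, 0.0, 0], [0, 0, -0.036, 0.006, 0.009, 0.0, 0], [0, 0, -0.045, 0.008, 0.012, 0.0, 0], [0, 0, -0.053, 0.009, 0.014, 0.0, 0], [0, 0, -0.062, 0.011, 0.016, 0.0, 0], [0, 0, -0.071, 0.012, 0.018, 0.0, 0], [0, 0, -0.08, 0.014, 0.021, 0.0, 0], [0, 0, -0.089, 0.016, 0.023, 0.0, 0]]
```

```bash
for a in -.6124 -.6924 -.7724 -.8524 ; do b=$(python3 -c "print($a-.08)"); [ $a = -.6124 ] && python3 wp.py -.4924,.119,0 $a,.119,-.1,10; python3 wp.py $a,.119,0 $b,.119,-.1,8 $b,.119,-.1,2; done
```

```text
[[0, 0, -0.015, 0.002, 0.004, -0.0, 0], [0, 0, -0.031, 0.005, 0.008, -0.0, 0], [0, 0, -0.046, 0.007, 0.012, -0.0, 0], [0, 0, -0.061, 0.009, 0.017, -0.0, 0], [0, 0, -0.076, 0.012, 0.021, -0.0, 0], [0, 0, -0.092, 0.014, 0.025, -0.0, 0], [0, 0, -0.107, 0.017, 0.029, -0.0, 0], [0, 0, -0.122, 0.02, 0.033, -0.0, 0], [0, 0, -0.138, 0.022, 0.037, -0.0, 0], [0, 0, -0.153, 0.025, 0.04, -0.0, 0]]
[[0, 0, -0.013, 0.002, 0.003, -0.0, 0], [0, 0, -0.025, 0.005, 0.006, -0.0, 0], [0, 0, -0.038, 0.007, 0.01, -0.0, 0], [0, 0, -0.051, 0.009, 0.013, -0.0, 0], [0, 0, -0.064, 0.012, 0.016, -0.0, 0], [0, 0, -0.076, 0.014, 0.019, -0.0, 0], [0, 0, -0.089, 0.017, 0.022, -0.0, 0], [0, 0, -0.102, 0.019, 0.025, -0.0, 0], [0, 0, -0.102, 0.019, 0.025, -0.0, 0], [0, 0, -0.102, 0.019, 0.025, -0.0, 0]]
[[0, 0, -0.013, 0.003, 0.003, -0.0, 0], [0, 0, -0.025, 0.005, 0.006, -0.0, 0], [0, 0, -0.038, 0.008, 0.009, -0.0, 0], [0, 0, -0.051, 0.01, 0.012, -0.0, 0], [0, 0, -0.064, 0.013, 0.015, -0.0, 0], [0, 0, -0.076, 0.016, 0.018, -0.0, 0], [0, 0, -0.089, 0.018, 0.021, -0.0, 0], [0, 0, -0.102, 0.021, 0.024, -0.0, 0], [0, 0, -0.102, 0.021, 0.024, -0.0, 0], [0, 0, -0.102, 0.021, 0.024, -0.0, 0]]
[[0, 0, -0.013, 0.003, 0.003, -0.0, 0], [0, 0, -0.025, 0.006, 0.006, -0.0, 0], [0, 0, -0.038, 0.008, 0.008, -0.0, 0], [0, 0, -0.051, 0.011, 0.011, -0.0, 0], [0, 0, -0.064, 0.014, 0.014, -0.0, 0], [0, 0, -0.076, 0.017, 0.017, -0.0, 0], [0, 0, -0.089, 0.02, 0.019, -0.0, 0], [0, 0, -0.102, 0.023, 0.022, -0.0, 0], [0, 0, -0.102, 0.023, 0.022, -0.0, 0], [0, 0, -0.102, 0.023, 0.022, -0.0, 0]]
[[0, 0, -0.013, 0.003, 0.003, -0.0, 0], [0, 0, -0.025, 0.006, 0.005, -0.0, 0], [0, 0, -0.038, 0.009, 0.008, -0.0, 0], [0, 0, -0.051, 0.012, 0.01, -0.0, 0], [0, 0, -0.064, 0.015, 0.013, -0.0, 0], [0, 0, -0.076, 0.018, 0.015, -0.0, 0], [0, 0, -0.089, 0.022, 0.018, -0.0, 0], [0, 0, -0.102, 0.025, 0.02, -0.0, 0], [0, 0, -0.102, 0.025, 0.02, -0.0, 0], [0, 0, -0.102, 0.025, 0.02, -0.0, 0]]
```

Call:
{"api": "arm_command", "payload": {"motion": [[[0, 0, -0.015, 0.002, 0.004, 0, 0], [0, 0, -0.031, 0.005, 0.008, 0, 0], [0, 0, -0.046, 0.007, 0.012, 0, 0], [0, 0, -0.061, 0.009, 0.017, 0, 0], [0, 0, -0.076, 0.012, 0.021, 0, 0], [0, 0, -0.092, 0.014, 0.025, 0, 0], [0, 0, -0.107, 0.017, 0.029, 0, 0], [0, 0, -0.122, 0.02, 0.033, 0, 0], [0, 0, -0.138, 0.022, 0.037, 0, 0], [0, 0, -0.153, 0.025, 0.04, 0, 0]]]}}

```text
time: 23.6
position: [0.5241, 0.085, 0.1063]
eef_rot: [-3.133, -0.002, 2.528]
ft_force: [-5.3, -8.8, -0.3]
finger_gap: 0.0086
grip_force: 60.2
```

```bash
python3 t.py
```

```text
t 23.6 pos [0.5241 0.085  0.1063] psi 5.6694 polar psi -0.5671 r 0.1191 F [-5.3 -8.8 -0.3] M [-1.75  0.87 -0.32]
capTq cw 0.91 rF only 1.22 rot [-3.133e+00 -2.000e-03  2.528e+00]
```

Call:
{"api": "arm_command", "payload": {"motion": [[[0, 0, -0.013, 0.002, 0.003, 0, 0], [0, 0, -0.025, 0.005, 0.006, 0, 0], [0, 0, -0.038, 0.007, 0.01, 0, 0], [0, 0, -0.051, 0.009, 0.013, 0, 0], [0, 0, -0.064, 0.012, 0.016, 0, 0], [0, 0, -0.076, 0.014, 0.019, 0, 0], [0, 0, -0.089, 0.017, 0.022, 0, 0], [0, 0, -0.102, 0.019, 0.025, 0, 0], [0, 0, -0.102, 0.019, 0.025, 0, 0], [0, 0, -0.102, 0.019, 0.025, 0, 0]]]}}

```text
time: 24.85
position: [0.5295, 0.0927, 0.1062]
eef_rot: [-3.133, -0.001, 2.449]
ft_force: [-5.2, -7.4, -0.2]
finger_gap: 0.0086
grip_force: 60.2
```

```bash
python3 t.py
```

```text
t 24.85 pos [0.5295 0.0927 0.1062] psi 5.5901 polar psi -0.6464 r 0.1191 F [-5.2 -7.4 -0.2] M [-1.63  0.96 -0.29]
capTq cw 0.79 rF only 1.07 rot [-3.133e+00 -1.000e-03  2.449e+00]
```

Call:
{"api": "arm_command", "payload": {"motion": [[[0, 0, -0.013, 0.003, 0.003, 0, 0], [0, 0, -0.025, 0.005, 0.006, 0, 0], [0, 0, -0.038, 0.008, 0.009, 0, 0], [0, 0, -0.051, 0.01, 0.012, 0, 0], [0, 0, -0.064, 0.013, 0.015, 0, 0], [0, 0, -0.076, 0.016, 0.018, 0, 0], [0, 0, -0.089, 0.018, 0.021, 0, 0], [0, 0, -0.102, 0.021, 0.024, 0, 0], [0, 0, -0.102, 0.021, 0.024, 0, 0], [0, 0, -0.102, 0.021, 0.024, 0, 0]]]}}

```text
time: 26.1
position: [0.5356, 0.1001, 0.1061]
eef_rot: [-3.133, -0.001, 2.369]
ft_force: [-5.8, -7.3, -0.4]
finger_gap: 0.009
grip_force: 60.2
```

```bash
python3 t.py
```

```text
t 26.1 pos [0.5356 0.1001 0.1061] psi 5.5102 polar psi -0.7266 r 0.119 F [-5.8 -7.3 -0.4] M [-1.58  1.1  -0.29]
capTq cw 0.82 rF only 1.11 rot [-3.133e+00 -1.000e-03  2.369e+00]
```

Call:
{"api": "arm_command", "payload": {"motion": [[[0, 0, -0.013, 0.003, 0.003, 0, 0], [0, 0, -0.025, 0.006, 0.006, 0, 0], [0, 0, -0.038, 0.008, 0.008, 0, 0], [0, 0, -0.051, 0.011, 0.011, 0, 0], [0, 0, -0.064, 0.014, 0.014, 0, 0], [0, 0, -0.076, 0.017, 0.017, 0, 0], [0, 0, -0.089, 0.02, 0.019, 0, 0], [0, 0, -0.102, 0.023, 0.022, 0, 0], [0, 0, -0.102, 0.023, 0.022, 0, 0], [0, 0, -0.102, 0.023, 0.022, 0, 0]]]}}

```text
time: 27.35
position: [0.5422, 0.1069, 0.1061]
eef_rot: [-3.132, -0.001, 2.289]
ft_force: [-7.4, -6.9, 0.4]
finger_gap: 0.0085
grip_force: 60.2
```

```bash
python3 t.py; python3 wp.py -.8524,.119,0 -.9324,.119,-.1,8 -.9324,.119,-.1,2
```

```text
t 27.35 pos [0.5422 0.1069 0.1061] psi 5.4303 polar psi -0.8067 r 0.1189 F [-7.4 -6.9  0.4] M [-1.44  1.23 -0.31]
capTq cw 0.89 rF only 1.21 rot [-3.132e+00 -1.000e-03  2.289e+00]
[[0, 0, -0.013, 0.003, 0.003, -0.0, 0], [0, 0, -0.025, 0.006, 0.005, -0.0, 0], [0, 0, -0.038, 0.009, 0.008, -0.0, 0], [0, 0, -0.051, 0.012, 0.01, -0.0, 0], [0, 0, -0.064, 0.015, 0.013, -0.0, 0], [0, 0, -0.076, 0.018, 0.015, -0.0, 0], [0, 0, -0.089, 0.022, 0.018, -0.0, 0], [0, 0, -0.102, 0.025, 0.02, -0.0, 0], [0, 0, -0.102, 0.025, 0.02, -0.0, 0], [0, 0, -0.102, 0.025, 0.02, -0.0, 0]]
```

```bash
python3 t.py 1; python3 wp.py -.8524,.119,0 -.58,.119,0,4 -.58,.16,0,4 -.4,.16,0,2; python3 wp.py -.4,.16,0 .2,.16,0,8 .2,.16,0,2
```

```text
t 27.35 pos [0.5422 0.1069 0.1061] psi 5.4303 polar psi -0.8067 r 0.1189 F [-7.4 -6.9  0.4] M [-1.44  1.23 -0.31]
capTq cw 0.89 rF only 1.21 rot [-3.132e+00 -1.000e-03  2.289e+00]
scene 10.88 3170.0
top 11.35 2934.0
[[0, 0, 0.087, -0.02, -0.018, 0.0, 0], [0, 0, 0.173, -0.038, -0.038, 0.0, 0], [0, 0, 0.26, -0.055, -0.059, 0.0, 0], [0, 0, 0.347, -0.071, -0.081, 0.0, 0], [0, 0, 0.347, -0.099, -0.063, 0.0, 0], [0, 0, 0.347, -0.128, -0.044, 0.0, 0], [0, 0, 0.347, -0.156, -0.025, 0.0, 0], [0, 0, 0.347, -0.185, -0.006, 0.0, 0], [0, 0, 0.461, -0.21, -0.048, 0.0, 0], [0, 0, 0.576, -0.23, -0.091, 0.0, 0]]
[[0, 0, 0.095, -0.014, -0.037, 0.0, 0], [0, 0, 0.191, -0.026, -0.076, 0.0, 0], [0, 0, 0.286, -0.034, -0.115, 0.0, 0], [0, 0, 0.382, -0.039, -0.154, 0.0, 0], [0, 0, 0.477, -0.042, -0.194, 0.0, 0], [0, 0, 0.573, -0.041, -0.234, 0.0, 0], [0, 0, 0.668, -0.038, -0.274, 0.0, 0], [0, 0, 0.764, -0.031, -0.314, 0.0, 0], [0, 0, 0.764, -0.031, -0.314, 0.0, 0], [0, 0, 0.764, -0.031, -0.314, 0.0, 0]]
```

Call:
{"api": "arm_command", "payload": {"motion": [[[0, 0, 0.087, -0.02, -0.018, 0.0, 0], [0, 0, 0.173, -0.038, -0.038, 0.0, 0], [0, 0, 0.26, -0.055, -0.059, 0.0, 0], [0, 0, 0.347, -0.071, -0.081, 0.0, 0], [0, 0, 0.347, -0.099, -0.063, 0.0, 0], [0, 0, 0.347, -0.128, -0.044, 0.0, 0], [0, 0, 0.347, -0.156, -0.025, 0.0, 0], [0, 0, 0.347, -0.185, -0.006, 0.0, 0], [0, 0, 0.461, -0.21, -0.048, 0.0, 0], [0, 0, 0.576, -0.23, -0.091, 0.0, 0]]]}}

```text
time: 28.7
position: [0.4758, 0.0836, 0.1076]
eef_rot: [-3.141, 0.0, 2.748]
ft_force: [0.1, -0.6, -1.3]
finger_gap: 0.0085
grip_force: 60.0
```

Call:
{"api": "arm_command", "payload": {"motion": [[[0, 0, 0.095, -0.014, -0.037, 0.0, 0], [0, 0, 0.191, -0.026, -0.076, 0.0, 0], [0, 0, 0.286, -0.034, -0.115, 0.0, 0], [0, 0, 0.382, -0.039, -0.154, 0.0, 0], [0, 0, 0.477, -0.042, -0.194, 0.0, 0], [0, 0, 0.573, -0.041, -0.234, 0.0, 0], [0, 0, 0.668, -0.038, -0.274, 0.0, 0], [0, 0, 0.756, -0.031, -0.311, 0.0, 0], [0, 0, 0.756, -0.031, -0.311, 0.0, 0], [0, 0, 0.756, -0.031, -0.311, 0.0, 0]]]}}

```text
time: 29.95
position: [0.467, -0.0095, 0.1076]
eef_rot: [3.141, 0.0, -2.947]
ft_force: [-0.2, -0.5, -0.9]
finger_gap: 0.0086
grip_force: 60.0
```

```bash
python3 t.py 1;python3 - <<'E'
from h import *
b=[]
for n in("scene","top"):
    b.append(cv2.resize(rect(ctrl.grab_frame(n),.45,.61,-.09,.11,.105,.0005),(400,320)))
cv2.imwrite("pics/r7.png",np.hstack(b)[:,:,::-1])
E
```

```text
t 29.95 pos [ 0.467  -0.0095  0.1076] psi 0.1951 polar psi 0.1913 r 0.1604 F [-0.2 -0.5 -0.9] M [ 0.08 -0.16 -0.05]
capTq cw 0.03 rF only 0.07 rot [ 3.141  0.    -2.947]
scene 11.01 3116.0
top 11.42 3076.0
```

View pics/r7.png

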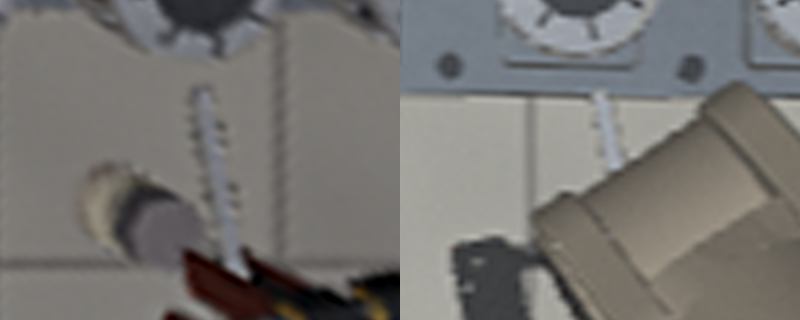

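Call:
{"api": "arm_command", "payload": {"motion": [[[0, 0, 0, 0.014, 0.003, 0, 0], [0, 0, 0, 0.03, 0.006, 0, 0], [0, 0, 0, 0.045, 0.009, 0, 0], [0, 0, 0, 0.06, 0.012, 0, 0], [0, 0, 0, 0.075, 0.015, 0, 0], [0, 0, 0, 0.09, 0.018, 0, 0], [0, 0, 0, 0.105, 0.021, 0, 0], [0, 0, 0, 0.12, 0.024, 0, 0], [0, 0, 0, 0.134, 0.026, 0, 0], [0, 0, 0, 0.134, 0.026, 0, 0]]]}}

```text
time: 31.4
position: [0.5077, -0.0023, 0.1076]
eef_rot: [3.141, 0.0, -2.946]
ft_force: [0.0, 0.4, -0.1]
finger_gap: 0.0086
grip_force: 60.0
```

```bash
python3 t.py; python3 wp.py .194,.1195,0 -.036,.1195,0,10; python3 wp.py -.036,.1195,0 -.116,.1195,-.1,8 -.116,.1195,-.1,2;  python3 wp.py -.116,.1195,0 -.196,.1195,-.1,8 -.196,.1195,-.1,2;
```

```text
t 31.4 pos [ 0.5077 -0.0023  0.1076] psi 0.196 polar psi 0.1965 r 0.1191 F [ 0.   0.4 -0.1] M [ 0.06 -0.07 -0.  ]
capTq cw -0.05 rF only -0.05 rot [ 3.141  0.    -2.946]
[[0, 0, -0.029, -0.002, 0.009, 0.0, 0], [0, 0, -0.059, -0.003, 0.018, 0.0, 0], [0, 0, -0.088, -0.004, 0.027, 0.0, 0], [0, 0, -0.117, -0.005, 0.036, 0.0, 0], [0, 0, -0.146, -0.006, 0.045, 0.0, 0], [0, 0, -0.176, -0.007, 0.054, 0.0, 0], [0, 0, -0.205, -0.007, 0.064, 0.0, 0], [0, 0, -0.234, -0.007, 0.073, 0.0, 0], [0, 0, -0.264, -0.007, 0.082, 0.0, 0], [0, 0, -0.293, -0.007, 0.091, 0.0, 0]]
[[0, 0, -0.013, 0.0, 0.004, -0.0, 0], [0, 0, -0.025, 0.0, 0.008, -0.0, 0], [0, 0, -0.038, 0.001, 0.012, -0.0, 0], [0, 0, -0.051, 0.001, 0.016, -0.0, 0], [0, 0, -0.064, 0.001, 0.02, -0.0, 0], [0, 0, -0.076, 0.002, 0.024, -0.0, 0], [0, 0, -0.089, 0.002, 0.028, -0.0, 0], [0, 0, -0.102, 0.002, 0.032, -0.0, 0], [0, 0, -0.102, 0.002, 0.032, -0.0, 0], [0, 0, -0.102, 0.002, 0.032, -0.0, 0]]
[[0, 0, -0.013, 0.0, 0.004, -0.0, 0], [0, 0, -0.025, 0.001, 0.008, -0.0, 0], [0, 0, -0.038, 0.002, 0.012, -0.0, 0], [0, 0, -0.051, 0.002, 0.016, -0.0, 0], [0, 0, -0.064, 0.003, 0.02, -0.0, 0], [0, 0, -0.076, 0.003, 0.024, -0.0, 0], [0, 0, -0.089, 0.004, 0.028, -0.0, 0], [0, 0, -0.102, 0.005, 0.031, -0.0, 0], [0, 0, -0.102, 0.005, 0.031, -0.0, 0], [0, 0, -0.102, 0.005, 0.031, -0.0, 0]]
```

Call:
{"api": "arm_command", "payload": {"motion": [[[0, 0, -0.029, -0.002, 0.009, 0.0, 0], [0, 0, -0.059, -0.003, 0.018, 0.0, 0], [0, 0, -0.088, -0.004, 0.027, 0.0, 0], [0, 0, -0.117, -0.005, 0.036, 0.0, 0], [0, 0, -0.146, -0.006, 0.045, 0.0, 0], [0, 0, -0.176, -0.007, 0.054, 0.0, 0], [0, 0, -0.205, -0.007, 0.064, 0.0, 0], [0, 0, -0.234, -0.007, 0.073, 0.0, 0], [0, 0, -0.264, -0.007, 0.082, 0.0, 0], [0, 0, -0.293, -0.007, 0.091, 0.0, 0]]]}}

```text
time: 32.65
position: [0.5048, 0.0223, 0.1071]
eef_rot: [-3.138, -0.002, 3.103]
ft_force: [-1.8, -10.2, -0.1]
finger_gap: 0.0089
grip_force: 60.5
```

```bash
python3 t.py
```

```text
t 32.65 pos [0.5048 0.0223 0.1071] psi 6.2446 polar psi -0.0109 r 0.1198 F [ -1.8 -10.2  -0.1] M [-2.06  0.07 -0.49]
capTq cw 0.73 rF only 1.22 rot [-3.138e+00 -2.000e-03  3.103e+00]
```

Call:
{"api": "arm_command", "payload": {"motion": [[[0, 0, -0.013, 0, 0.004, 0, 0], [0, 0, -0.025, 0, 0.008, 0, 0], [0, 0, -0.038, 0.001, 0.012, 0, 0], [0, 0, -0.051, 0.001, 0.016, 0, 0], [0, 0, -0.064, 0.001, 0.02, 0, 0], [0, 0, -0.076, 0.002, 0.024, 0, 0], [0, 0, -0.089, 0.002, 0.028, 0, 0], [0, 0, -0.102, 0.002, 0.032, 0, 0], [0, 0, -0.102, 0.002, 0.032, 0, 0], [0, 0, -0.102, 0.002, 0.032, 0, 0]]]}}

```text
time: 33.9
position: [0.5053, 0.0301, 0.107]
eef_rot: [-3.136, -0.002, 3.022]
ft_force: [-0.9, -12.8, -1.1]
finger_gap: 0.0088
grip_force: 60.4
```

```bash
python3 t.py 1
```

```text
t 33.9 pos [0.5053 0.0301 0.107 ] psi 6.1641 polar psi -0.0764 r 0.1196 F [ -0.9 -12.8  -1.1] M [-2.8   0.05 -0.45]
capTq cw 1.08 rF only 1.53 rot [-3.136e+00 -2.000e-03  3.022e+00]
scene 9.68 3286.0
top 12.91 2238.0
```

Call:
{"api": "arm_command", "payload": {"motion": [[[0, 0, -0.013, 0, 0.004, 0, 0], [0, 0, -0.025, 0.001, 0.008, 0, 0], [0, 0, -0.038, 0.002, 0.012, 0, 0], [0, 0, -0.051, 0.002, 0.016, 0, 0], [0, 0, -0.051, 0.002, 0.016, 0, 0], [0, 0, -0.051, 0.002, 0.016, 0, 0], [0, 0, -0.051, 0.002, 0.016, 0, 0], [0, 0, -0.051, 0.002, 0.016, 0, 0], [0, 0, -0.051, 0.002, 0.016, 0, 0], [0, 0, -0.051, 0.002, 0.016, 0, 0]]]}}

```text
time: 35.25
position: [0.5057, 0.0342, 0.1069]
eef_rot: [-3.135, -0.002, 2.982]
ft_force: [-2.1, -14.2, -0.3]
finger_gap: 0.0086
grip_force: 60.3
```

```bash
python3 t.py
```

```text
t 35.25 pos [0.5057 0.0342 0.1069] psi 6.1235 polar psi -0.1111 r 0.1195 F [ -2.1 -14.2  -0.3] M [-3.17  0.09 -0.45]
capTq cw 1.26 rF only 1.72 rot [-3.135e+00 -2.000e-03  2.982e+00]
```

```bash
python3 wp.py -.156,.1195,0 -.236,.1195,0,8 -.236,.1195,0,2; cat > avg.py <<'E'
from h import *
C=np.array([.6245,.021]);q=[]
for i in range(5):
    o=ctrl.get_obs();d=o['position'][:2]-C;F=o['ft_force'];q.append([d[0]*F[1]-d[1]*F[0],o['torque'][2]])
    if i<4: ctrl.grab_frame("top")
q=np.array(q);print(round(o['time'],2),'tq',q.sum(1).round(2),q.sum(1).mean().round(3),'rF',q[:,0].mean().round(2),'psi',np.arctan2(-d[1],-d[0]).round(4))
E
```

```text
[[0, 0, -0.013, 0.001, 0.004, 0.0, 0], [0, 0, -0.025, 0.001, 0.008, 0.0, 0], [0, 0, -0.038, 0.002, 0.012, 0.0, 0], [0, 0, -0.051, 0.003, 0.016, 0.0, 0], [0, 0, -0.064, 0.004, 0.02, 0.0, 0], [0, 0, -0.076, 0.004, 0.023, 0.0, 0], [0, 0, -0.089, 0.005, 0.027, 0.0, 0], [0, 0, -0.102, 0.006, 0.031, 0.0, 0], [0, 0, -0.102, 0.006, 0.031, 0.0, 0], [0, 0, -0.102, 0.006, 0.031, 0.0, 0]]
```

Call:
{"api": "arm_command", "payload": {"motion": [[[0, 0, -0.013, 0.001, 0.004, 0.0, 0], [0, 0, -0.025, 0.001, 0.008, 0.0, 0], [0, 0, -0.038, 0.002, 0.012, 0.0, 0], [0, 0, -0.051, 0.003, 0.016, 0.0, 0], [0, 0, -0.064, 0.004, 0.02, 0.0, 0], [0, 0, -0.076, 0.004, 0.023, 0.0, 0], [0, 0, -0.089, 0.005, 0.027, 0.0, 0], [0, 0, -0.102, 0.006, 0.031, 0.0, 0], [0, 0, -0.102, 0.006, 0.031, 0.0, 0], [0, 0, -0.102, 0.006, 0.031, 0.0, 0]]]}}

```text
time: 36.5
position: [0.507, 0.0423, 0.1066]
eef_rot: [-3.132, -0.002, 2.901]
ft_force: [-1.9, -17.7, -0.3]
finger_gap: 0.0087
grip_force: 60.3
```

```bash
python3 avg.py;python3 wp.py -.236,.1195,0 -.316,.1195,0,8 -.316,.1195,0,2
```

```text
36.7 tq [1.74 1.83 1.76 1.73 1.84] 1.778 rF 2.16 psi -0.1797
[[0, 0, -0.013, 0.001, 0.004, 0.0, 0], [0, 0, -0.025, 0.002, 0.008, 0.0, 0], [0, 0, -0.038, 0.003, 0.012, 0.0, 0], [0, 0, -0.051, 0.004, 0.015, 0.0, 0], [0, 0, -0.064, 0.005, 0.019, 0.0, 0], [0, 0, -0.076, 0.006, 0.023, 0.0, 0], [0, 0, -0.089, 0.007, 0.027, 0.0, 0], [0, 0, -0.102, 0.009, 0.031, 0.0, 0], [0, 0, -0.102, 0.009, 0.031, 0.0, 0], [0, 0, -0.102, 0.009, 0.031, 0.0, 0]]
```

Call:
{"api": "arm_command", "payload": {"motion": [[[0, 0, -0.013, 0.001, 0.004, 0.0, 0], [0, 0, -0.025, 0.002, 0.008, 0.0, 0], [0, 0, -0.038, 0.003, 0.012, 0.0, 0], [0, 0, -0.051, 0.004, 0.015, 0.0, 0], [0, 0, -0.064, 0.005, 0.019, 0, 0], [0, 0, -0.064, 0.005, 0.019, 0, 0], [0, 0, -0.064, 0.005, 0.019, 0, 0], [0, 0, -0.064, 0.005, 0.019, 0, 0], [0, 0, -0.064, 0.005, 0.019, 0, 0], [0, 0, -0.064, 0.005, 0.019, 0, 0]]]}}

```text
time: 37.95
position: [0.5082, 0.0473, 0.1064]
eef_rot: [-3.131, -0.002, 2.851]
ft_force: [-2.0, -18.1, 1.2]
finger_gap: 0.0088
grip_force: 60.2
```

```bash
python3 avg.py
```

```text
38.15 tq [1.8  1.94 1.93 1.94 1.86] 1.896 rF 2.24 psi -0.2225
```

```bash
python3 t.py 1; python3 wp.py -.286,.1195,0 -.336,.1195,0,5 -.336,.1195,0,5
```

```text
t 38.15 pos [0.5082 0.0473 0.1064] psi 5.9922 polar psi -0.2225 r 0.1193 F [ -3.1 -18.4   0.5] M [-4.05  0.34 -0.35]
capTq cw 1.86 rF only 2.22 rot [-3.131e+00 -2.000e-03  2.851e+00]
scene 5.56 3463.0
top 1.24 2193.0
[[0, 0, -0.013, 0.001, 0.004, 0.0, 0], [0, 0, -0.025, 0.002, 0.008, 0.0, 0], [0, 0, -0.038, 0.004, 0.011, 0.0, 0], [0, 0, -0.051, 0.005, 0.015, 0.0, 0], [0, 0, -0.064, 0.006, 0.019, 0.0, 0], [0, 0, -0.064, 0.006, 0.019, 0.0, 0], [0, 0, -0.064, 0.006, 0.019, 0.0, 0], [0, 0, -0.064, 0.006, 0.019, 0.0, 0], [0, 0, -0.064, 0.006, 0.019, 0.0, 0], [0, 0, -0.064, 0.006, 0.019, 0.0, 0]]
```

Call:
{"api": "arm_command", "payload": {"motion": [[[0, 0, -0.013, 0.001, 0.004, 0, 0], [0, 0, -0.025, 0.002, 0.008, 0, 0], [0, 0, -0.038, 0.004, 0.011, 0, 0], [0, 0, -0.051, 0.005, 0.015, 0, 0], [0, 0, -0.064, 0.006, 0.019, 0, 0], [0, 0, -0.064, 0.006, 0.019, 0, 0], [0, 0, -0.064, 0.006, 0.019, 0, 0], [0, 0, -0.064, 0.006, 0.019, 0, 0], [0, 0, -0.064, 0.006, 0.019, 0, 0], [0, 0, -0.064, 0.006, 0.019, 0, 0]]]}}

```text
time: 39.5
position: [0.5095, 0.0523, 0.1061]
eef_rot: [-3.129, -0.002, 2.8]
ft_force: [-3.4, -19.8, 0.3]
finger_gap: 0.0087
grip_force: 60.2
```

```bash
python3 avg.py
```

```text
39.7 tq [2.06 2.11 2.04 2.2  2.19] 2.12 rF 2.42 psi -0.2655
```

Call:
{"api": "arm_command", "payload": {"motion": [[[0, 0, -0.012, 0.001, 0.004, 0, 0], [0, 0, -0.025, 0.003, 0.008, 0, 0], [0, 0, -0.036, 0.004, 0.01, 0, 0], [0, 0, -0.045, 0.005, 0.013, 0, 0], [0, 0, -0.045, 0.005, 0.013, 0, 0], [0, 0, -0.045, 0.005, 0.013, 0, 0], [0, 0, -0.045, 0.005, 0.013, 0, 0], [0, 0, -0.045, 0.005, 0.013, 0, 0], [0, 0, -0.045, 0.005, 0.013, 0, 0], [0, 0, -0.045, 0.005, 0.013, 0, 0]]]}}

```text
time: 40.95
position: [0.5105, 0.0556, 0.1059]
eef_rot: [-3.128, -0.003, 2.765]
ft_force: [-4.6, -20.8, 0.8]
finger_gap: 0.0088
grip_force: 60.1
```

```bash
python3 avg.py; python3 t.py 1
```

```text
41.15 tq [2.22 2.37 2.36 2.38 2.4 ] 2.348 rF 2.62 psi -0.2949
t 41.15 pos [0.5106 0.0556 0.1059] psi 5.9062 polar psi -0.2949 r 0.1191 F [ -4.8 -21.7   0.9] M [-4.64  0.72 -0.24]
capTq cw 2.4 rF only 2.64 rot [-3.128e+00 -3.000e-03  2.765e+00]
scene 3.3 3060.0
top 5.19 2155.0
```

```bash
python3 wp.py -.371,.1193,0 .06,.1193,0,4 .06,.165,0,4 .06,.165,40,2
```

```text
[[0, 0, 0.137, -0.013, -0.041, 0.0, 0], [0, 0, 0.274, -0.022, -0.083, 0.0, 0], [0, 0, 0.412, -0.027, -0.125, 0.0, 0], [0, 0, 0.549, -0.026, -0.168, 0.0, 0], [0, 0, 0.549, -0.064, -0.17, 0.0, 0], [0, 0, 0.549, -0.102, -0.173, 0.0, 0], [0, 0, 0.549, -0.14, -0.175, 0.0, 0], [0, 0, 0.549, -0.178, -0.177, 0.0, 0], [0, 0, 0.549, -0.178, -0.177, 0.067, 0], [0, 0, 0.549, -0.178, -0.177, 0.133, 0]]
```

Call:
{"api": "arm_command", "payload": {"motion": [[[0, 0, 0.137, -0.013, -0.041, 0.0, 0], [0, 0, 0.274, -0.022, -0.083, 0.0, 0], [0, 0, 0.412, -0.027, -0.125, 0.0, 0], [0, 0, 0.549, -0.026, -0.168, 0.0, 0], [0, 0, 0.549, -0.064, -0.17, 0.0, 0], [0, 0, 0.549, -0.102, -0.173, 0.0, 0], [0, 0, 0.549, -0.14, -0.175, 0.0, 0], [0, 0, 0.549, -0.178, -0.177, 0.0, 0], [0, 0, 0.549, -0.178, -0.177, 0.067, 0], [0, 0, 0.549, -0.178, -0.177, 0.133, 0]]]}}

```text
time: 42.5
position: [0.4588, 0.0111, 0.1479]
eef_rot: [-3.142, -0.001, -3.08]
ft_force: [0.1, -0.5, -2.0]
finger_gap: 0.0087
grip_force: 60.0
```

```bash
python3 t.py 1
```

```text
t 42.5 pos [0.4588 0.0111 0.1479] psi 0.0612 polar psi 0.0595 r 0.166 F [ 0.1 -0.5 -2. ] M [ 0.09 -0.16 -0.01]
capTq cw 0.07 rF only 0.09 rot [-3.142e+00 -1.000e-03 -3.080e+00]
scene 4.14 3152.0
top 4.13 3187.0
```

Call:
{"api": "arm_command", "payload": {"motion": [[[0, 0, 0, 0, 0, 0.1, 0], [0, 0, -0.05, 0.02, 0.08, 0.18, 0], [0, 0, -0.1, 0.05, 0.2, 0.18, 0], [0, 0, -0.15, 0.08, 0.32, 0.18, 0], [0, 0, -0.2, 0.11, 0.44, 0.18, 0], [0, 0, -0.25, 0.14, 0.56, 0.18, 0], [0, 0, -0.3, 0.17, 0.68, 0.18, 0], [0, 0, -0.35, 0.2, 0.8, 0.18, 0], [0, 0, -0.4, 0.22, 0.9, 0.18, 0], [0, 0, -0.458, 0.224, 1, 0.18, 0]]]}}

```text
time: 43.85
position: [0.5267, 0.3116, 0.2]
eef_rot: [-3.141, -0.001, 2.841]
ft_force: [-0.2, -0.2, -1.5]
finger_gap: 0.0083
grip_force: 60.0
```

Call:
{"api": "arm_command", "payload": {"motion": [[[0, 0, 0, 0, 0.12, 0, 0], [0, 0, 0, 0, 0.22, 0, 0], [0, 0, 0, 0, 0.257, 0, 0], [0, 0, 0, 0, 0.257, -0.08, 0], [0, 0, 0, 0, 0.257, -0.16, 0], [0, 0, 0, 0, 0.257, -0.24, 0], [0, 0, 0, 0, 0.257, -0.32, 0], [0, 0, 0, 0, 0.257, -0.38, 0], [0, 0, 0, 0, 0.257, -0.42, 0], [0, 0, 0, 0, 0.257, -0.42, 0]]]}}

```text
time: 45.1
position: [0.5266, 0.3877, 0.0746]
eef_rot: [-3.141, -0.001, 2.843]
ft_force: [1.0, 1.0, -1.7]
finger_gap: 0.0086
grip_force: 60.0
```

```bash
python3 - <<'E'
from h import *
o=ctrl.get_obs();print(o['time'],o['position'],o['eef_rot'])
b=[]
for n in("scene","top"):
    b.append(cv2.resize(rect(ctrl.grab_frame(n),.41,.65,.27,.51,.072,.0005),(400,400)))
cv2.imwrite("pics/r8.png",np.hstack(b)[:,:,::-1])
E
```

```text
45.1 [0.52656324 0.38769425 0.07460791] [-3.14059952e+00 -8.36732486e-04  2.84285532e+00]
```

View pics/r8.png

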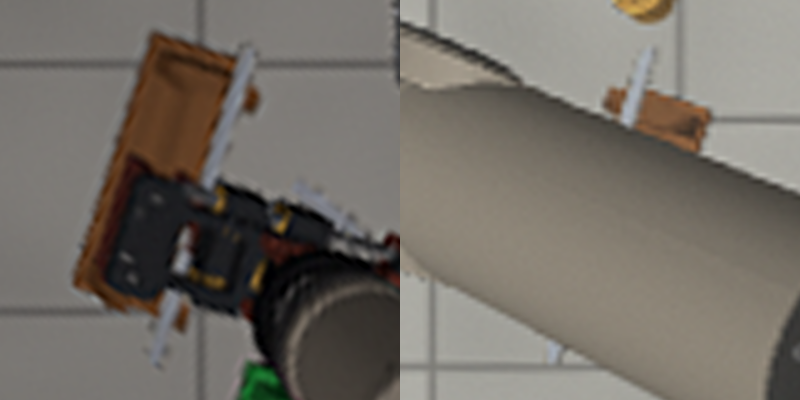

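Call:
{"api": "arm_command", "payload": {"motion": [[[0, 0, 0, -0.002, 0.002, 0, 0], [0, 0, 0, -0.002, 0.002, -0.02, 0], [0, 0, 0, -0.002, 0.002, -0.04, 0], [0, 0, 0, -0.002, 0.002, -0.06, 0], [0, 0, 0, -0.002, 0.002, -0.075, 0], [0, 0, 0, -0.002, 0.002, -0.09, 0], [0, 0, 0, -0.002, 0.002, -0.098, 0], [0, 0, 0, -0.002, 0.002, -0.103, 0], [0, 0, 0, -0.002, 0.002, -0.103, 0], [0, 0, 0, -0.002, 0.002, -0.103, 0]]]}}

```text
time: 46.45
position: [0.5264, 0.3886, 0.0448]
eef_rot: [3.141, 0.0, 2.843]
ft_force: [-0.4, -0.8, -1.1]
finger_gap: 0.0086
grip_force: 60.0
```

Call:
{"api": "arm_command", "payload": {"motion": [[[0, 0, 0, 0, 0, -0.004, 0.1], [0, 0, 0, 0, 0, -0.004, 0.2], [0, 0, 0, 0, 0, -0.004, 0.3], [0, 0, 0, 0, 0, -0.004, 0.5], [0, 0, 0, 0, 0, -0.004, 0.7], [0, 0, 0, 0, 0, -0.004, 0.9], [0, 0, 0, 0, 0, -0.004, 0.9], [0, 0, 0, 0, 0, 0.05, 0.9], [0, 0, 0, 0, 0, 0.15, 0.9], [0, 0, 0, 0, 0, 0.25, 0.9]]]}}

```text
time: 47.7
position: [0.5263, 0.3888, 0.1215]
eef_rot: [3.141, 0.0, 2.843]
ft_force: [-0.5, 0.7, -0.0]
finger_gap: 0.0788
grip_force: 0.0
```

Call:
{"api": "arm_command", "payload": {"motion": [[[0, 0, 0, 0, -0.01, 0.1, 0.9], [0, 0, 0, 0, -0.03, 0.2, 0.9], [0, 0, 0, 0, -0.1, 0.3, 0.9], [0, 0, 0, 0, -0.25, 0.4, 0.9], [0, 0, 0, 0, -0.4, 0.4, 0.9], [0, 0, 0, 0, -0.6, 0.4, 0.9], [0, 0, 0, 0, -0.75, 0.4, 0.9], [0, 0, 0, 0, -0.9, 0.4, 0.9], [0, 0, 0, 0, -1, 0.4, 0.9], [0, 0, 0, 0, -1, 0.4, 0.9]]]}}

```text
time: 48.95
position: [0.5265, 0.0859, 0.2403]
eef_rot: [-3.14, 0.001, 2.838]
ft_force: [-0.5, -0.3, 0.4]
finger_gap: 0.0791
grip_force: 0.0
```

```bash
python3 - <<'E'
from h import *
o=ctrl.get_obs();print(o['time'],o['position'],o['ft_force'])
b=[]
for n in("scene","top"):
    b.append(cv2.resize(rect(ctrl.grab_frame(n),.41,.65,.27,.51,.04,.0005),(400,400)))
cv2.imwrite("pics/r9.png",np.hstack(b)[:,:,::-1])
E
```

```text
48.95 [0.52652729 0.08586833 0.24033694] [-0.47023389 -0.30254036  0.36568909]
```

View pics/r9.png

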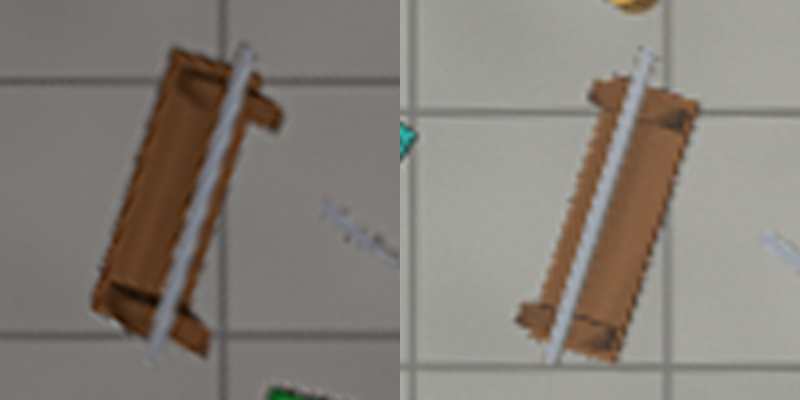

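The bar lies in both notches of the brown rest, its ends at crop (246,48) and (153,358), where it lay at the start. I'm handing in.

```bash
python3 -c "
from workcell import ctrl
print(ctrl.job_done())"
```

```text
the job is handed in; nothing more can be done
None
```

The cap is screwed home and pulled up to a measured 2.35 N m or so (±0.1), and the bar is back in both notches of the brown rest; I handed the job in at about 49 s, and it returned no verdict.

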